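# Close up the loaded heater-shaker

## Robot

A 7-joint arm with a two-finger parallel gripper is mounted at the origin on the work surface. World frame = base frame: x ahead of the robot, y to its left, z up, the work surface at z = 0. Lengths are in m, angles in rad, forces in N, time in s.
With the tool pointing down it reaches from about 0.425 to 0.875 m from the base axis. Payload 4.7 kg.
Tool frame: the origin (TCP) lies on the centre line of the jaws, within the pads' length; the fingertips stand 14 mm ahead of it and the grasp point (between the pads) lies 5 mm behind it; z points along the fingers, y is the line along which they close (so a half turn about z gives the same grasp; the last joint's range is limited). The gripper opens to 87 mm and grips with 3 to 60 N. Pads are 19 mm wide; open, the fingers measure 117 mm over their backs; the gripper's body (75 mm by 190 mm) begins 51 mm behind the grasp point.
Start: joints at [-1.171, 0.321, -0.07, 1.45, 0.023, 1.371, -0.057], TCP at [0.245, 0.602, 0.237] pointing down, gripper open.
Joint ranges: [-2.86, 2.86], [-0.3, 2.09], [-1.38, 1.24], [0.06, 2.45], [-1.56, 4.7], [0.09, 2.05], [-2.69, 2.69]. Speed limits (rad/s): [2.57, 2.57, 3.14, 3.14, 3.14, 3.14, 3.14].

## Interface

Orientations are given as a rotation vector (axis times angle).
In Python, from bench import ctrl gives the robot as it stands.
- The arm moves only by the tool send_rows, never from a script. Its argument "steps" is a list of rows, each an object of numbers: "tx", "ty", "tz": the shift along the tool's x, y, z in units of 60 mm (1.0 is 60 mm); "turn": the turn about the tool's z in units of 8 degrees (1.0 is 8 degrees); "grip": the opening, from 0 (shut) to 1 (fully open). A call has 1 to 12 rows; each row shifts and turns the commanded pose from where the row before left it, along the tool's axes as they then stand; what a row does not reach is not made up. A row lasts 1/8 s, in which the tool goes at most 62.5 mm and 10.7 degrees, less where a joint would pass 70% of its speed; a pose out of reach is approached as far as the arm can. A call is refused whole if a number of a shift passes 1 or a number of a turn 1, either way. A call with a gripper value outside its range is refused whole. The fingers move at their own pace and stop on an object; "newtons" is the grip in N (left out, the last holds). Time passes only in rows, so rows that do not move let the fingers close. It gives the time, the measured TCP pose, the force, the opening and the grip force at its end, in the units of the state.
- ctrl.get_state(): the state, without advancing time (a new reading comes with each control period).
- ctrl.get_image(name): name is "scene" or "side" or "wrist"; returns a dict with "pixels" (384x512x3 uint8, red, green, blue), "K" (3x3 intrinsics, pixels), "cam_to_world" (4x4, takes a point from camera to world coordinates); the wrist camera has in their place "T_tool_cam" (4x4, takes a point from camera to tool coordinates, whose origin is the TCP and whose axes are the flange's). Camera axes: x right, y down, z forward; pixel columns grow to the right and rows downward; lengths in m; the calibration is good to about 2 mm. The wrist camera is an equidistant fisheye: a pixel r from the principal point sees the ray r / f radians off the axis. A picture is of the moment at which its call begins: read the wrist's pose just before it. There is no depth.
- ctrl.close_job(): hands the job in; it is judged then, once.
The state is a dict: "time": time; "joint_positions": joint angles; "qd": joint speeds; "joint_torque": joint torques, N m; "position": TCP position; "tool_rot": TCP orientation; "ft_force": force on the tool from outside, world axes, zero at the start; "torque": the same for the moment, N m; "grip_width": opening from 0.0 (shut) to 1.0 (fully open); "grip_force": force on a finger pad.
Only numpy, scipy, OpenCV 4.12 (cv2) and the standard library are available. Lean on these libraries where they do the work, as an engineer would, in place of code of your own. Each camera call takes 0.05 s, during which the arm holds its last target. There are 200 camera calls.

## Task

The tubes are loaded on the heater-shaker: close it up. Turn over the blue lid that lies on its back - stand it on one of its ends or sides, let go of it, and take it again another way - then set it over the tubes, fully down on the carrier plate, and swing the clamp fully down over it. Do not let the lid fall, and leave the other things on the bench where they are.

Things in the scene. Friction and masses are not known exactly. Their poses are not given: they have to be found in the camera images.
- lid: Loose blue lid, a smooth five-sided box 120 (x) x 64 (y) x 46 mm (z), walls 4 mm, 0.10 to 0.17 kg; both ends alike. Origin: centre of the closed face's outer side; z points from there to the open mouth (mouth plane at z = 46 mm). It starts on its back, mouth up (z up); seated, z points down. It can stand on either end (64 x 46) or a long side.
- shaker: White heater-shaker, fixed to the bench, 240 (x) x 150 (y) x 60 mm high; origin at the centre of its underside, x along its long side towards the clamp's hinge, z up. On it, centred, an aluminium carrier plate 140 x 70 mm, top 72 mm above the bench; on that a black block 106 x 50 mm, 10 high, with ten capped tubes within 94 x 38 mm, tops 28 mm above the plate.
- seat (a point): Centre of the carrier plate's top, 72 mm above the shaker's origin, axes as the shaker's. The lid's rim rests on this plane: it goes over the tubes and round the black block with 3 mm play on each side, and its origin is then 46 mm straight above this point; either end may face the hinge.
- clamp_hinge (a point): Axis of the hold-down clamp: 85 mm from seat along seat's +x, 54 mm above the plate; hinge axis parallel to seat's y. Two steel posts, 18 (x) x 8 mm, stand at 16 mm to either side (y) and rise 8 mm above the axis.
- clamp_tip (a point): Free end of the clamp arm, on its centre line, 135 mm from the hinge axis. The arm is a steel bar 18 wide, 10 thick, its last 37 mm a red grip 22 wide and 14 thick (9 mm above the centre line on the upper side when closed).
- clamp (a joint): Clamp angle in rad: 0 = fully down, arm level and pointing to seat's -x over the lid, its pad 1 mm above a seated lid; about 1.57 = upright; 1.9 = fully open, leaning outwards. Its hinge is stiff (0.3 N m, about 2.5 N at the grip) and it stays where it is left; it starts between 1.5 and 1.85. A lid not fully down stops it.
- amber_bottle: Bystander: amber glass bottle, diameter 68 x 180 mm, loose; origin at the centre of its underside.
- yellow_tipbox: Bystander: white tip box with yellow top, 85 x 120 x 63 mm, loose; origin at the centre of its underside.
- green_rack: Bystander: green tube rack with three orange-capped tubes, 80 x 140 x 111 mm, loose; origin at the centre of its underside.
- black_rack: Bystander: low black rack, 110 x 55 x 28 mm, loose; origin at the centre of its underside.
- pipette: Bystander: white pipette lying down, about 245 mm long, 24 mm high, loose; origin on the bench under its body.
- beaker: Bystander: glass beaker, diameter 80 x 90 mm, loose; origin at the centre of its underside.

How it is judged:
On the way, in this order (a step that is already met when the one before it is completed fails the run):
1. the lid stands on an end or side on the bench, still, with no finger on it (angle between lid's own z axis and vertical between 1.45 and 1.69 rad and contact force between the fingers and lid below 0.1 N and linear speed of lid below 0.03 m/s and height (world z) of lid between 0.025 and 0.07 m), for 0.2 s.
2. the lid is seated over the tubes, released, the clamp still open (horizontal distance between lid and seat below 0.006 m and z of lid in the frame of seat between 0.043 and 0.049 m and angle between lid's own z axis and vertical above 3.09 rad and angle between the x axis of lid and the x axis of seat, either way round below 0.15 rad and contact force between the fingers and lid below 0.1 N and value of joint clamp above 0.5 rad), for 0.2 s.
At the end, for the whole second after the job is handed in: The lid is mouth down on the carrier plate (origin within 6 mm of the seat's centre horizontally and 43 to 49 mm above it, upside within 0.05 rad, its long axis within 0.15 rad of the carrier's), at rest, and the clamp is down within 0.05 rad (horizontal distance between lid and seat below 0.006 m and z of lid in the frame of seat between 0.043 and 0.049 m and angle between lid's own z axis and vertical above 3.09 rad and angle between the x axis of lid and the x axis of seat, either way round below 0.15 rad and value of joint clamp below 0.05 rad and linear speed of lid below 0.02 m/s and velocity of joint clamp below 0.05 rad/s); the robot touches nothing.
It fails at once if a bystander is moved more than 30 mm (distance of any of amber_bottle, yellow_tipbox, green_rack, black_rack, pipette, beaker from where it was at the start of the episode above 0.03 m).
It fails at once if the lid falls: faster than 0.5 m/s with no finger on it (linear speed of lid above 0.5 m/s and contact force between the fingers and lid below 0.1 N).
It also fails if it takes over 72 s, if anything falls off the work surface, if the arm or the gripper's body presses on something with over 40 N, if the wrist force passes 120 N, or if a joint passes its speed limit or range.

## Working session

There is one attempt and no reset: what is moved stays moved. The work goes in short steps, Python scripts to look and compute and a tool call to move; the robot and the scene stay as the last step left them, time stands still between calls to the robot, and variables do not carry over. Pictures are saved under pics/ and viewed, at most 10 in all, crops included, and the job is handed in when it is done.

Besides the shell and the picture viewer there is one more tool, called after ">>>" as name(argument=value, ...), one argument or row to a line, values as JSON. send_rows: Moves the arm, as the interface text tells. Its arguments: {"type":"object","properties":{"steps":{"type":"array"},"newtons":{"type":"number"}},"required":["steps"]}

```bash
mkdir -p pics; ls; cat > h.py <<'E'
import numpy as np,cv2,time
from bench import ctrl
from scipy.spatial.transform import Rotation as R
def save(im,n): cv2.imwrite('pics/'+n+'.png',cv2.cvtColor(im['pixels'],cv2.COLOR_RGB2BGR))
def ray(im,u,v):
    d=np.linalg.inv(im['K'])@[u,v,1.]; T=im['cam_to_world']; return T[:3,3],T[:3,:3]@d
def onplane(im,u,v,z):
    o,d=ray(im,u,v); return o+d*(z-o[2])/d[2]
def proj(im,p):
    T=np.linalg.inv(im['cam_to_world']); c=T[:3,:3]@np.asarray(p)+T[:3,3]; q=im['K']@c; return q[:2]/q[2]
E
python3 - <<'E'
from h import *
s=ctrl.get_state(); print(s)
a=ctrl.get_image('scene');b=ctrl.get_image('side')
np.save('scene.npy',a,allow_pickle=True);np.save('side.npy',b,allow_pickle=True)
save(a,'scene0');save(b,'side0')
for i in(a,b): print(i['K'],i['cam_to_world'])
E
```

```text
pics
{'time': 0.0, 'joint_positions': array([-1.17088892,  0.3217951 , -0.07006829,  1.45164001,  0.02261249,
        1.37078931, -0.05692165]), 'qd': array([ 4.21909347e-04, -4.83323095e-05,  2.06358128e-04,  1.03917853e-03,
        1.24867144e-03,  5.86463957e-04,  1.55289547e-03]), 'joint_torque': array([-1.40545239e-04, -4.91289890e+01, -4.04150113e-01, -3.12534034e+01,
       -6.40116166e-02,  4.34664753e-02,  1.65463734e-04]), 'position': array([0.24446652, 0.60172699, 0.23549704]), 'tool_rot': array([-6.02234490e-01, -3.08308205e+00,  2.87337360e-03]), 'ft_force': array([0.25181433, 0.73921654, 0.67846854]), 'torque': array([-0.03857427, -0.02224265, -0.04631197]), 'grip_force': 0.0, 'grip_width': 1.002904560448926}
[[376.37534582   0.         255.01949561]
 [  0.         376.37534582 194.78216993]
 [  0.           0.           1.        ]] [[-0.19072254  0.679786   -0.70817788  1.41722815]
 [ 0.98147124  0.14558504 -0.12457606  0.2342942 ]
 [ 0.01841504 -0.71881569 -0.69495676  0.89341908]
 [ 0.          0.          0.          1.        ]]
[[395.55998166   0.         260.75476579]
 [  0.         395.55998166 193.27143431]
 [  0.           0.           1.        ]] [[ 0.9476855  -0.22628792  0.22513546  0.39768265]
 [-0.31860178 -0.62719222  0.71071993 -0.56943749]
 [-0.01962412 -0.74526753 -0.66647671  0.7191454 ]
 [ 0.          0.          0.          1.        ]]
```

View pics/scene0.png

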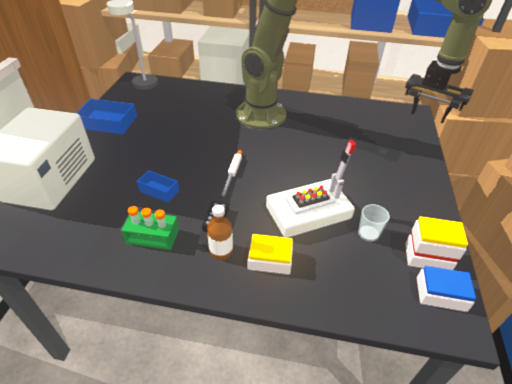

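View pics/side0.png

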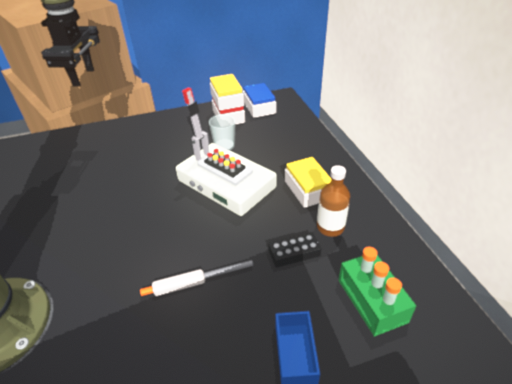

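The scene view shows the mouth-up blue lid at about (158,186), the shaker at (310,207) and the clamp's red tip at (350,147). The side view shows the lid at (297,347), cut off by the frame edge, the shaker at (226,178) and the red tip at (188,96).

```bash
python3 - <<'E'
from h import *
a=np.load('scene.npy',allow_pickle=True).item();b=np.load('side.npy',allow_pickle=True).item()
def comps(im,lo,hi,amin=60):
    h=cv2.cvtColor(im['pixels'],cv2.COLOR_RGB2HSV); m=cv2.inRange(h,lo,hi)
    n,l,st,c=cv2.connectedComponentsWithStats(m)
    return [(i,st[i],c[i],(l==i).astype(np.uint8)) for i in range(1,n) if st[i][4]>amin]
np.set_printoptions(precision=3,suppress=True)
for nm,im in(('scene',a),('side',b)):
    for i,st,c,m in comps(im,(105,120,40),(125,255,255)):
        if st[1]<60: continue
        cnt=max(cv2.findContours(m,0,2)[0],key=len)
        h=cv2.convexHull(cnt); ap=cv2.approxPolyDP(h,2.5,True)[:,0]
        print(nm,'blue',st,c); 
        for p in ap: print('  ',p,onplane(im,*p,0.046)[:2],onplane(im,*p,0)[:2])
    for i,st,c,m in comps(im,(0,150,80),(5,255,255),15): print(nm,'red',st,c)
    for i,st,c,m in comps(im,(0,0,165),(180,50,255),300):
        if st[1]<60: continue
        cnt=max(cv2.findContours(m,0,2)[0],key=len)
        ap=cv2.approxPolyDP(cv2.convexHull(cnt),3,True)[:,0]
        print(nm,'white',st,c)
        for p in ap: print('  ',p,onplane(im,*p,0.06)[:2],onplane(im,*p,0)[:2])
# crops
def crop(im,x0,y0,x1,y1,k): return cv2.resize(cv2.cvtColor(im['pixels'],cv2.COLOR_RGB2BGR)[y0:y1,x0:x1],None,fx=k,fy=k,interpolation=cv2.INTER_CUBIC)
A=crop(a,255,130,365,240,5); B=crop(b,165,80,285,220,4)
B=cv2.resize(B,(int(B.shape[1]*550/B.shape[0])//1,550)); A=cv2.resize(A,(550*110//110-220+0,330)); 
L=crop(a,130,165,190,205,5)
C=np.zeros((550,800,3),np.uint8); C[:330,:330]=A; C[:550,330:330+min(470,B.shape[1])]=B[:,:470]; C[335:535,:300]=L
cv2.imwrite('pics/c1.png',C)
E
```

```text
scene blue [  77   99   60   35 1565] [107.658 115.488]
   [ 77 112] [ 0.225 -0.73 ] [ 0.16  -0.782]
   [90 99] [ 0.118 -0.73 ] [ 0.047 -0.783]
   [132 103] [ 0.109 -0.541] [ 0.038 -0.583]
   [136 117] [ 0.207 -0.479] [ 0.142 -0.518]
   [123 133] [ 0.324 -0.481] [ 0.264 -0.52 ]
   [ 85 128] [ 0.324 -0.64 ] [ 0.265 -0.687]
scene blue [136 170  43  32 895] [157.787 185.661]
   [136 181] [ 0.572 -0.319] [ 0.526 -0.349]
   [149 170] [ 0.51  -0.299] [ 0.46  -0.328]
   [177 180] [ 0.538 -0.187] [ 0.491 -0.21 ]
   [178 191] [ 0.589 -0.166] [ 0.544 -0.188]
   [165 201] [ 0.641 -0.191] [ 0.599 -0.214]
   [140 191] [ 0.615 -0.286] [ 0.571 -0.315]
scene blue [ 424  266   52   35 1318] [449.317 282.938]
   [425 266] [0.732 0.591] [0.694 0.61 ]
   [469 272] [0.728 0.706] [0.69  0.732]
   [475 299] [0.811 0.704] [0.779 0.729]
   [428 292] [0.815 0.588] [0.782 0.607]
scene blue [499 315  13  55 373] [507.198 337.606]
   [511 369] [0.98  0.744] [0.957 0.771]
   [499 328] [0.883 0.743] [0.854 0.771]
   [511 315] [0.84  0.782] [0.809 0.812]
scene red [349 140   7  14  60] [351.8 146.1]
scene red [299 
[... 3518 characters left out ...]
03 206] [0.701 0.055] [0.729 0.112]
   [285 180] [0.696 0.161] [0.723 0.228]
side white [318 204  31  27 557] [331.819 218.357]
   [319 204] [0.74  0.049] [0.772 0.105]
   [348 207] [0.801 0.016] [0.838 0.069]
   [345 224] [ 0.768 -0.032] [0.802 0.017]
   [334 230] [ 0.736 -0.04 ] [0.767 0.008]
   [322 227] [ 0.715 -0.023] [0.744 0.027]
   [318 222] [ 0.713 -0.005] [0.741 0.046]
side white [152 266  83  30 827] [181.589 280.666]
   [234 266] [ 0.496 -0.062] [ 0.505 -0.016]
   [201 282] [ 0.422 -0.079] [ 0.425 -0.034]
   [158 295] [ 0.336 -0.081] [ 0.331 -0.036]
   [153 291] [ 0.328 -0.068] [ 0.322 -0.023]
   [152 283] [ 0.329 -0.049] [ 0.323 -0.001]
   [199 269] [ 0.425 -0.046] [0.428 0.002]
```

View pics/c1.png

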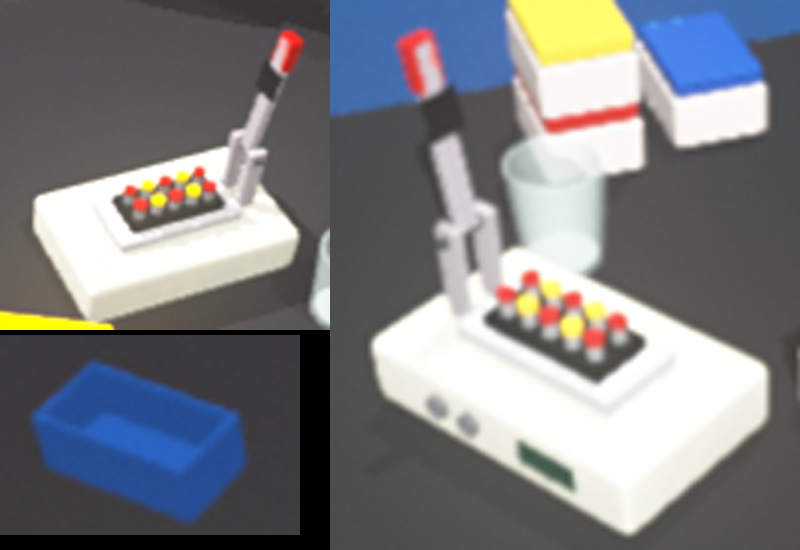

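The crop confirms the lid is mouth up, about 64 mm wide, with its long axis at 76°. The clamp is at the right, beaker side, near upright. Next I'll work out the tool yaw and where the obstacles are.

```bash
cat >> h.py <<'E'
np.set_printoptions(precision=3,suppress=True)
def tool(s=None):
    s=s or ctrl.get_state(); M=R.from_rotvec(s['tool_rot']).as_matrix(); return s['position'],M
def plan(p,ydir=None,s=None):
    """turn (units of 8deg) so tool y is parallel to ydir deg (mod 180), then tool shift in units of 60mm"""
    c,M=tool(s); t=0
    if ydir is not None:
        yaw=np.degrees(np.arctan2(M[1,1],M[0,1])); d=(ydir-yaw+90)%180-90
        t=-d/8; M=M@R.from_euler('z',-d,degrees=True).as_matrix()
    print('turn',round(t,3),'shift',M.T@(np.asarray(p)-c)/.06, 'end axes x',M[:,0],'y',M[:,1])
E
python3 - <<'E'
from h import *
a=np.load('scene.npy',allow_pickle=True).item();b=np.load('side.npy',allow_pickle=True).item()
c,M=tool(); print(c,M)
w=ctrl.get_image('wrist'); print(w['K'],w['T_tool_cam'])
for n,im,p in [('machine corner',a,(95,158)),('machine front',a,(55,203)),('rackR near',a,(174,247)),('rack L far',a,(128,243)),('rack side',b,(342,265)),('rack side',b,(412,303)),('rack s',b,(377,330)),('black l',b,(268,240)),('black r',b,(320,245)),('black',b,(275,265)),('pip tip',b,(252,264)),('pip end',b,(142,292)),('bottle',a,(221,256))]:
    print(n,onplane(im,*p,0)[:2])
plan([.556,-.252,.2],76+90)
# tube tops & block: dark mask in shaker; red cap stats
for nm,im,box in(('scene',a,(285,180,340,215)),('side',b,(195,140,260,190))):
    g=im['pixels']; x0,y0,x1,y1=box; m=np.zeros(g.shape[:2],np.uint8); m[y0:y1,x0:x1]=(g[y0:y1,x0:x1].max(2)<60)*255
    k=cv2.morphologyEx(m,cv2.MORPH_OPEN,np.ones((2,2)))
    n,l,st,ce=cv2.connectedComponentsWithStats(k); i=1+np.argmax(st[1:,4]); pts=np.argwhere(k>0)[:,::-1].astype(np.float32)
    print(nm,st[i]); ap=cv2.approxPolyDP(cv2.convexHull(pts.astype(np.int32)),1.5,True)[:,0]
    for p in ap: print(p,onplane(im,*p,.082)[:2])
E
```

```text
[0.244 0.602 0.236] [[-0.927  0.376 -0.001]
 [ 0.376  0.927 -0.002]
 [-0.    -0.002 -1.   ]]
[[297.319   0.    256.881]
 [  0.    297.319 187.177]
 [  0.      0.      1.   ]] [[-0.    -0.968 -0.252  0.069]
 [ 1.    -0.     0.001 -0.   ]
 [-0.001 -0.252  0.968 -0.148]
 [ 0.     0.     0.     1.   ]]
machine corner [ 0.438 -0.551]
machine front [ 0.683 -0.563]
rackR near [ 0.776 -0.119]
rack L far [ 0.79  -0.258]
rack side [ 0.736 -0.095]
rack side [ 0.826 -0.231]
rack s [ 0.727 -0.26 ]
black l [0.603 0.031]
black r [ 0.714 -0.025]
black [ 0.593 -0.045]
pip tip [ 0.545 -0.025]
pip end [ 0.299 -0.017]
bottle [0.78  0.026]
turn 10.237 shift [-12.551   8.481   0.613] end axes x [ 0.242  0.97  -0.001] y [ 0.97  -0.242 -0.   ]Traceback (most recent call last):
  File "<stdin>", line 12, in <module>
    return _wrapfunc(a, 'argmax', axis=axis, out=out, **kwds)
    return bound(*args, **kwds)
ValueError: attempt to get argmax of an empty sequence
```

>>> send_rows(
  steps=[
    {"turn":0.93,"tz":-0.11},
    {"turn":0.93,"tz":-0.11},
    {"turn":0.93,"tz":-0.11},
    {"turn":0.93,"tz":-0.11},
    {"turn":0.93,"tz":-0.11},
    {"turn":0.93,"tz":-0.11},
    {"turn":0.93,"tz":-0.11},
    {"turn":0.93,"tz":-0.11},
    {"turn":0.93,"tz":-0.11},
    {"turn":0.93,"tz":-0.11},
    {"turn":0.93,"tz":-0.11},
    {},
  ],
  newtons=3,
)

```text
validation failed for argument at $.st...
```

```bash
python3 - <<'E'
from h import *
s=ctrl.get_state();print(s['time'],s['joint_positions'])
plan([.54,.257,.31],166)
E
```

```text
0.15 [-1.171  0.322 -0.07   1.451  0.023  1.371 -0.057]
turn 10.237 shift [-4.387  6.169 -1.233] end axes x [ 0.242  0.97  -0.001] y [ 0.97  -0.242 -0.   ]
```

>>> send_rows(
  steps=[
    {"tx":0,"ty":0,"tz":-0.11,"turn":0.93,"grip":1},
    {"tx":0,"ty":0,"tz":-0.11,"turn":0.93,"grip":1},
    {"tx":0,"ty":0,"tz":-0.11,"turn":0.93,"grip":1},
    {"tx":0,"ty":0,"tz":-0.11,"turn":0.93,"grip":1},
    {"tx":0,"ty":0,"tz":-0.11,"turn":0.93,"grip":1},
    {"tx":0,"ty":0,"tz":-0.11,"turn":0.93,"grip":1},
    {"tx":0,"ty":0,"tz":-0.11,"turn":0.93,"grip":1},
    {"tx":0,"ty":0,"tz":-0.11,"turn":0.93,"grip":1},
    {"tx":0,"ty":0,"tz":-0.11,"turn":0.93,"grip":1},
    {"tx":0,"ty":0,"tz":-0.11,"turn":0.93,"grip":1},
    {"tx":0,"ty":0,"tz":-0.11,"turn":0.93,"grip":1},
  ],
  newtons=3,
)

```text
time: 1.52
position: [0.2445, 0.6021, 0.3089]
tool_rot: [2.478, 1.93, -0.001]
ft_force: [-0.5, -0.2, -0.2]
grip_width: 0.999
grip_force: 0.0
```

```bash
python3 - <<'E'
from h import *
s=ctrl.get_state();print(s['time'],s['joint_positions'])
plan([.54,.257,.31],166)
E
```

```text
1.525 [-1.312  0.297  0.111  1.34  -0.033  1.506 -1.45 ]
turn -0.023 shift [-4.389  6.17  -0.015] end axes x [ 0.242  0.97  -0.001] y [ 0.97  -0.242 -0.   ]
```

>>> send_rows(
  steps=[
    {"tx":-0.44,"ty":0.617,"tz":0,"turn":0,"grip":1},
    {"tx":-0.44,"ty":0.617,"tz":0,"turn":0,"grip":1},
    {"tx":-0.44,"ty":0.617,"tz":0,"turn":0,"grip":1},
    {"tx":-0.44,"ty":0.617,"tz":0,"turn":0,"grip":1},
    {"tx":-0.44,"ty":0.617,"tz":0,"turn":0,"grip":1},
    {"tx":-0.44,"ty":0.617,"tz":0,"turn":0,"grip":1},
    {"tx":-0.44,"ty":0.617,"tz":0,"turn":0,"grip":1},
    {"tx":-0.44,"ty":0.617,"tz":0,"turn":0,"grip":1},
    {"tx":-0.44,"ty":0.617,"tz":0,"turn":0,"grip":1},
    {"tx":-0.44,"ty":0.617,"tz":0,"turn":0,"grip":1},
    {"tx":0,"ty":0,"tz":0,"turn":0,"grip":1},
  ],
)

```text
time: 2.9
position: [0.5428, 0.2518, 0.309]
tool_rot: [2.481, 1.924, -0.001]
ft_force: [-0.5, -0.0, 0.3]
grip_width: 0.999
grip_force: 0.0
```

```bash
cat >> h.py <<'E'
def wray(w,u,v,c,M):
    K=w['K']; x=(np.array([u,v])-K[:2,2])/K[0,0]; r=np.hypot(*x)+1e-12
    d=np.array([*(x/r*np.sin(r)),np.cos(r)]); T=w['T_tool_cam']
    return c+M@T[:3,3], M@(T[:3,:3]@d)
def wplane(w,u,v,z,c,M):
    o,d=wray(w,u,v,c,M); return (o+d*(z-o[2])/d[2])
def wimg(n):
    c,M=tool(); w=ctrl.get_image('wrist'); w['c']=c;w['M']=M; np.save(n+'.npy',w,allow_pickle=True); save(w,n); return w,c,M
E
python3 - <<'E'
from h import *
w,c,M=wimg('w1'); print(c)
E
```

```text
[0.543 0.252 0.309]
```

View pics/w1.png

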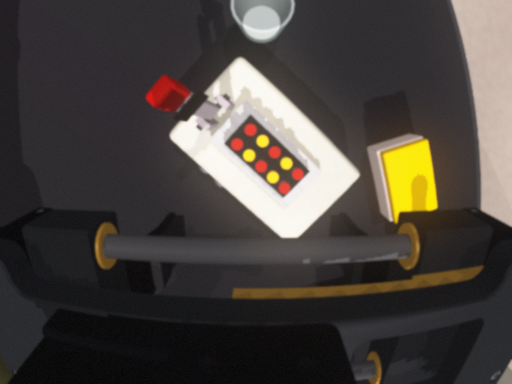

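The wrist view shows the ten caps around (268,158), the shaker's outline, the clamp's red tip at (168,94) and its posts near (212,112).

```bash
cat > seat.py <<'E'
from h import *
def seat(n):
    w=np.load(n+'.npy',allow_pickle=True).item(); c,M=w['c'],w['M']
    h=cv2.cvtColor(w['pixels'],cv2.COLOR_RGB2HSV)
    m=cv2.inRange(h,(0,150,80),(6,255,255))|cv2.inRange(h,(174,150,80),(180,255,255))|cv2.inRange(h,(20,150,80),(35,255,255))
    k,l,st,ce=cv2.connectedComponentsWithStats(m)
    px=[]
    for i in range(1,k):
        if 40<st[i][4]<400 and np.hypot(*(ce[i]-[268,158]))<90: px.append(ce[i])
    P=np.array([wplane(w,*p,.100,c,M)[:2] for p in px]); ctr=P.mean(0)
    u=np.linalg.svd(P-ctr)[2][0]
    if u[1]<0: u=-u
    print(n,len(P),'caps centre',ctr,'yaw',np.degrees(np.arctan2(u[1],u[0])),'extent',np.ptp((P-ctr)@u))
    # white body
    m=cv2.inRange(h,(0,0,150),(180,60,255)); k,l,st,ce=cv2.connectedComponentsWithStats(m)
    i=l[int(px[0][1])+0,0]; i=max(range(1,k),key=lambda i:st[i][4]*(np.hypot(*(ce[i]-[268,150]))<60))
    rc=cv2.minAreaRect(np.array([wplane(w,x,y,.06,c,M)[:2] for y,x in np.argwhere(l==i)],np.float32)); print('white',rc)
    m=cv2.inRange(h,(0,150,60),(6,255,255))|cv2.inRange(h,(174,150,60),(180,255,255)); k,l,st,ce=cv2.connectedComponentsWithStats(m)
    for i in range(1,k):
        if st[i][4]>500: print('red',st[i],ce[i],wray(w,*ce[i],c,M))
    return w,c,M,ctr,u
if __name__=='__main__':
    w,c,M,ctr,u=seat('w1')
    a=np.load('scene.npy',allow_pickle=True).item();b=np.load('side.npy',allow_pickle=True).item()
    # red grip: intersect scene ray (351.8,146.1), side ray (188,96) with clamp plane (seat xz-plane)
    v=np.array([-u[1],u[0],0])
    for im,p in((a,(350.5,149)),(b,(188.5,97))):
        o,d=ray(im,*p); t=-((o[:2]-ctr)@v[:2])/(d@v); q=o+t*d; print('clamp red mid: x',(q[:2]-ctr)@u,'z',q[2], 'angle',np.arctan2(q[2]-.126,-((q[:2]-ctr)@u-.085)),'r',np.hypot(q[2]-.126,(q[:2]-ctr)@u-.085))
    plan([.556,-.252,.2],166)
E
python3 seat.py
```

```text
w1 10 caps centre [0.558 0.259] yaw 122.34868069821948 extent 0.07960368087248537
white ((0.557629406452179, 0.25845199823379517), (0.1490456759929657, 0.2358444333076477), 32.34386444091797)
red [ 145   75   45   37 1066] [166.819  93.691] (array([0.56 , 0.318, 0.456]), array([-0.267,  0.135, -0.954]))
clamp red mid: x 0.10898611056509315 z 0.23447935323528524 angle 1.7884072570785678 r 0.11109952105381311
clamp red mid: x 0.10148169423239832 z 0.24157877568194736 angle 1.7124427360344965 r 0.11674801768299185
turn -0.023 shift [-8.134  2.283  1.819] end axes x [ 0.242  0.97  -0.001] y [ 0.97  -0.242 -0.   ]
```

>>> send_rows(
  steps=[
    {"tx":-0.9,"ty":0.25,"tz":0,"turn":0,"grip":1},
    {"tx":-0.9,"ty":0.25,"tz":0,"turn":0,"grip":1},
    {"tx":-0.9,"ty":0.25,"tz":0,"turn":0,"grip":1},
    {"tx":-0.9,"ty":0.25,"tz":0,"turn":0,"grip":1},
    {"tx":-0.9,"ty":0.25,"tz":0.25,"turn":0,"grip":1},
    {"tx":-0.9,"ty":0.25,"tz":0.25,"turn":0,"grip":1},
    {"tx":-0.9,"ty":0.25,"tz":0.25,"turn":0,"grip":1},
    {"tx":-0.9,"ty":0.25,"tz":0.25,"turn":0,"grip":1},
    {"tx":-0.9,"ty":0.25,"tz":0.25,"turn":0,"grip":1},
    {"tx":0,"ty":0,"tz":0.5,"turn":0,"grip":1},
    {"tx":0,"ty":0,"tz":0,"turn":0,"grip":1},
  ],
)

```text
time: 4.32
position: [0.5533, -0.2451, 0.2016]
tool_rot: [-2.469, -1.934, 0.003]
ft_force: [0.1, 0.7, -0.4]
grip_width: 1.001
grip_force: 0.0
```

```bash
python3 - <<'E'
from h import *
w,c,M=wimg('w2'); print(c)
h=cv2.cvtColor(w['pixels'],cv2.COLOR_RGB2HSV); m=cv2.inRange(h,(105,120,30),(125,255,255))
k,l,st,ce=cv2.connectedComponentsWithStats(m)
for i in range(1,k):
    if st[i][4]<300: continue
    print(st[i],ce[i]); 
    # undistorted contact to rim plane
    pts=np.array([wplane(w,x,y,.046,c,M)[:2] for y,x in np.argwhere(l==i)],np.float32); print(cv2.minAreaRect(pts))
E
```

```text
[ 0.553 -0.245  0.202]
[ 230  124   66  114 7055] [261.72  179.933]
((0.5558578372001648, -0.25193050503730774), (0.12334857136011124, 0.06662881374359131), 75.20086669921875)
```

View pics/w2.png

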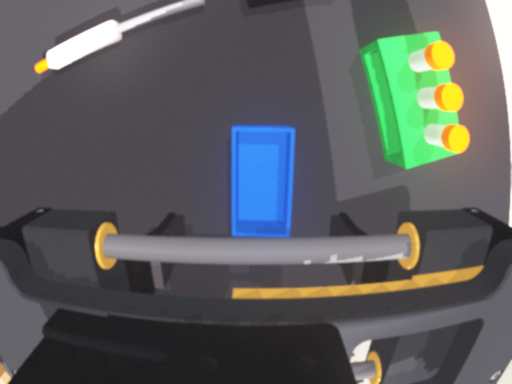

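The wrist view shows the lid mouth up, rim spanning (232,127) to (294,236). The green rack, at (415,95), is clear of the gripper.

```bash
python3 - <<'E'
from h import *
plan([.5703,-.1978,.040],165.4)
E
```

```text
turn 0.101 shift [0.825 0.065 2.722] end axes x [0.252 0.968 0.001] y [ 0.968 -0.252 -0.002]
```

>>> send_rows(
  steps=[
    {"tx":0.41,"ty":0.03,"tz":0.3,"turn":0.1,"grip":1},
    {"tx":0.41,"ty":0.03,"tz":0.6,"turn":0,"grip":1},
    {"tx":0,"ty":0,"tz":0.6,"turn":0,"grip":1},
    {"tx":0,"ty":0,"tz":0.6,"turn":0,"grip":1},
    {"tx":0,"ty":0,"tz":0.4,"turn":0,"grip":1},
    {"tx":0,"ty":0,"tz":0.22,"turn":0,"grip":1},
    {"tx":0,"ty":0,"tz":0,"turn":0,"grip":1},
    {"tx":0,"ty":0,"tz":0,"turn":0,"grip":0.5},
    {"tx":0,"ty":0,"tz":0,"turn":0,"grip":0.5},
    {"tx":0,"ty":0,"tz":0,"turn":0,"grip":0.5},
  ],
  newtons=3,
)

```text
time: 5.62
position: [0.5703, -0.2007, 0.0417]
tool_rot: [2.488, 1.918, 0.002]
ft_force: [-1.5, 1.1, -0.1]
grip_width: 0.747
grip_force: 0.4
```

>>> send_rows(
  steps=[
    {"tx":0,"ty":0,"tz":0,"turn":0,"grip":0.5},
    {"tx":0,"ty":0,"tz":0,"turn":0,"grip":0.5},
    {"tx":-0.03,"ty":0,"tz":-0.11,"turn":0,"grip":0.5},
    {"tx":-0.05,"ty":0,"tz":-0.12,"turn":0,"grip":0.5},
    {"tx":-0.06,"ty":0,"tz":-0.12,"turn":0,"grip":0.5},
    {"tx":-0.08,"ty":0,"tz":-0.11,"turn":0,"grip":0.5},
    {"tx":-0.16,"ty":0,"tz":-0.2,"turn":0,"grip":0.5},
    {"tx":-0.17,"ty":0,"tz":-0.19,"turn":0,"grip":0.5},
  ],
)

```text
time: 6.62
position: [0.5613, -0.2335, 0.0929]
tool_rot: [2.488, 1.917, 0.0]
ft_force: [-0.7, -0.7, -1.2]
grip_width: 0.735
grip_force: 3.0
```

```bash
cat >> h.py <<'E'
def pair(n,boxA,boxB,k=4):
    a=ctrl.get_image('scene');b=ctrl.get_image('side'); o=[]
    np.save(n+'_a.npy',a,allow_pickle=True);np.save(n+'_b.npy',b,allow_pickle=True)
    for im,(x0,y0,x1,y1) in((a,boxA),(b,boxB)):
        o.append(cv2.resize(cv2.cvtColor(im['pixels'],cv2.COLOR_RGB2BGR)[y0:y1,x0:x1],(400,int(400*(y1-y0)/(x1-x0))),interpolation=cv2.INTER_CUBIC))
    h=max(x.shape[0] for x in o); o=[cv2.copyMakeBorder(x,0,h-x.shape[0],0,0,0) for x in o]
    cv2.imwrite('pics/'+n+'.png',np.hstack(o)[:600]); return a,b
E
python3 - <<'E'
from h import *
print(tool()[0])
pair('p1',(90,90,230,230),(230,250,370,384))
E
```

```text
[ 0.561 -0.234  0.093]
```

View pics/p1.png

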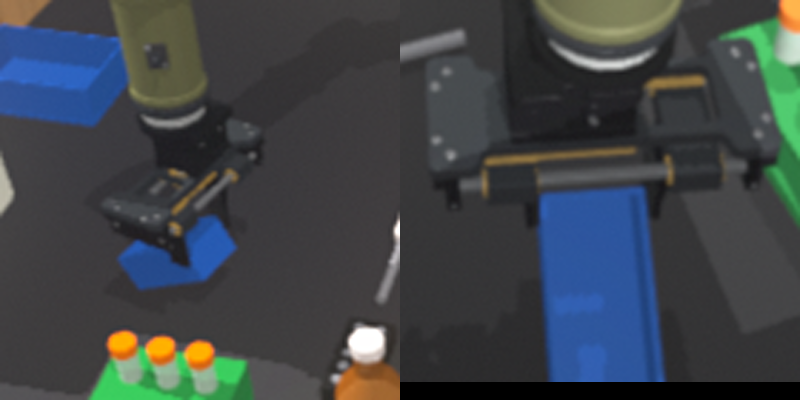

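The crop shows the lid tilted about 30°, with the held end up near (205,235) and the far end still on the bench. It pivots in the pads, so I'll continue the arc.

>>> send_rows(
  steps=[
    {"tx":-0.2,"ty":0,"tz":-0.155,"turn":0,"grip":0.5},
    {"tx":-0.22,"ty":0,"tz":-0.135,"turn":0,"grip":0.5},
    {"tx":-0.24,"ty":0,"tz":-0.1,"turn":0,"grip":0.5},
    {"tx":-0.245,"ty":0,"tz":-0.07,"turn":0,"grip":0.5},
    {"tx":-0.25,"ty":0,"tz":-0.035,"turn":0,"grip":0.5},
    {"tx":-0.26,"ty":0,"tz":-0.005,"turn":0,"grip":0.5},
    {"tx":-0.25,"ty":0,"tz":0.03,"turn":0,"grip":0.5},
    {"tx":-0.22,"ty":0,"tz":0.05,"turn":0,"grip":0.5},
    {"tx":0,"ty":0,"tz":0,"turn":0,"grip":0.5},
  ],
)

```text
time: 7.85
position: [0.5316, -0.3434, 0.1166]
tool_rot: [-2.49, -1.915, 0.002]
ft_force: [0.3, 0.3, -1.7]
grip_width: 0.734
grip_force: 3.0
```

```bash
python3 - <<'E'
from h import *
print(tool()[0])
w,c,M=wimg('w3'); a=ctrl.get_image('scene'); np.save('p2_a.npy',a,allow_pickle=True)
x=cv2.cvtColor(a['pixels'],cv2.COLOR_RGB2BGR)[110:230,80:200]; y=cv2.cvtColor(w['pixels'],cv2.COLOR_RGB2BGR)[90:330,150:390]
cv2.imwrite('pics/p2.png',np.hstack([cv2.resize(x,(400,400),interpolation=2),cv2.resize(y,(400,400))]))
E
```

```text
[ 0.532 -0.343  0.117]
```

View pics/p2.png

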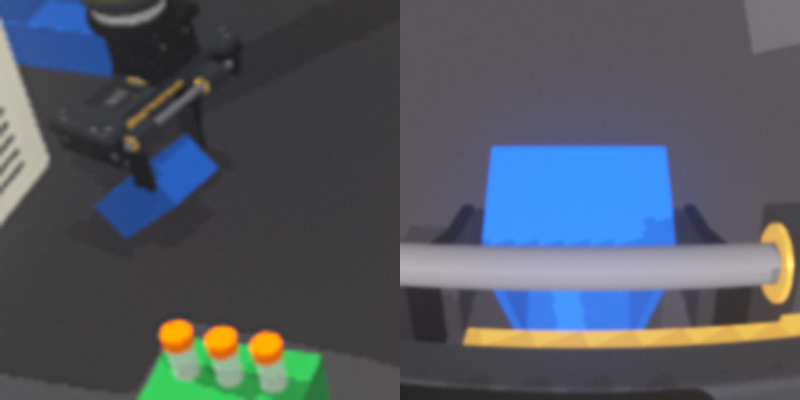

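The lid looks tilted only part of the way, perhaps with its lower end in the air. I'll measure the angle by intersecting rays with the plane of its near long side.

```bash
cat > tilt.py <<'E'
from h import *
def tilt(a,c,M,box,ys=(.032,-.032)):
    h=cv2.cvtColor(a['pixels'],cv2.COLOR_RGB2HSV); m=cv2.inRange(h,(104,110,25),(126,255,255)); x0,y0,x1,y1=box
    k=np.zeros_like(m); k[y0:y1,x0:x1]=m[y0:y1,x0:x1]
    n,l,st,ce=cv2.connectedComponentsWithStats(k); pts=np.vstack([np.argwhere(l==i)[:,::-1] for i in range(1,n) if st[i][4]>30])
    ap=cv2.approxPolyDP(cv2.convexHull(pts.astype(np.int32)),2,True)[:,0]
    for p in ap:
        o,d=ray(a,*p); r=[]
        for yy in ys:
            t=(yy-(o-c)@M[:,1])/(d@M[:,1]); q=o+t*d; r+=[np.array([(q-c)@M[:,0],q[2]])]
        print(p,'near-side (x_tool,z)',r[0],'far-side',r[1])
if __name__=='__main__':
    a=np.load('p2_a.npy',allow_pickle=True).item(); c,M=tool(); print(c)
    tilt(a,c,M,(104,140,150,185))
E
python3 tilt.py
```

```text
[ 0.533 -0.342  0.117]
[145 159] near-side (x_tool,z) [0.095 0.163] far-side [0.03  0.093]
[118 181] near-side (x_tool,z) [-0.055  0.011] far-side [-0.134 -0.073]
[108 171] near-side (x_tool,z) [-0.089  0.043] far-side [-0.171 -0.037]
[135 150] near-side (x_tool,z) [0.063 0.186] far-side [-0.005  0.119]
```

Ray intersections put the tilt at about 45°, with the low edge about 10 mm off the bench: pad torsion is holding it. I'll lower it flat again and regrasp with only the fingertips at the very end, so the pads resist turning less.

>>> send_rows(
  steps=[
    {"tx":0,"ty":0,"tz":0.2,"turn":0,"grip":0.5},
    {"tx":0,"ty":0,"tz":0.2,"turn":0,"grip":0.5},
    {"tx":0,"ty":0,"tz":0.2,"turn":0,"grip":0.5},
    {"tx":0,"ty":0,"tz":0.2,"turn":0,"grip":0.5},
    {"tx":0,"ty":0,"tz":0.2,"turn":0,"grip":0.5},
    {"tx":0,"ty":0,"tz":0.2,"turn":0,"grip":0.5},
    {"tx":0,"ty":0,"tz":0,"turn":0,"grip":0.5},
  ],
)

```text
time: 8.82
position: [0.5313, -0.3419, 0.0435]
tool_rot: [-2.487, -1.916, 0.003]
ft_force: [-0.1, -1.5, -1.1]
grip_width: 0.733
grip_force: 3.0
```

```bash
python3 - <<'E'
from tilt import *
a=ctrl.get_image('scene'); c,M=tool(); print(c); tilt(a,c,M,(90,140,170,215))
E
```

```text
[ 0.532 -0.342  0.044]
[149 179] near-side (x_tool,z) [0.092 0.078] far-side [0.027 0.001]
[137 189] near-side (x_tool,z) [0.026 0.006] far-side [-0.045 -0.078]
[112 180] near-side (x_tool,z) [-0.084  0.003] far-side [-0.166 -0.082]
[109 174] near-side (x_tool,z) [-0.089  0.028] far-side [-0.171 -0.053]
[135 164] near-side (x_tool,z) [0.048 0.124] far-side [-0.022  0.051]
[147 169] near-side (x_tool,z) [0.094 0.121] far-side [0.029 0.048]
```

>>> send_rows(
  steps=[
    {"tx":0,"ty":0,"tz":0,"turn":0,"grip":1},
    {"tx":0,"ty":0,"tz":0,"turn":0,"grip":1},
    {"tx":0,"ty":0,"tz":-0.5,"turn":0,"grip":1},
    {"tx":0.2,"ty":0,"tz":-0.6,"turn":0,"grip":1},
    {"tx":0,"ty":0,"tz":0,"turn":0,"grip":1},
  ],
)

```text
time: 9.5
position: [0.5383, -0.3308, 0.1147]
tool_rot: [2.483, 1.916, 0.006]
ft_force: [-0.2, 0.5, 0.1]
grip_width: 0.997
grip_force: 0.0
```

```bash
python3 - <<'E'
from h import *
w,c,M=wimg('w4'); print(c)
h=cv2.cvtColor(w['pixels'],cv2.COLOR_RGB2HSV); m=cv2.inRange(h,(105,120,30),(125,255,255))
k,l,st,ce=cv2.connectedComponentsWithStats(m)
for i in range(1,k):
    if st[i][4]<300: continue
    print(st[i],ce[i]); 
    pts=np.array([wplane(w,x,y,.046,c,M)[:2] for y,x in np.argwhere(l==i)],np.float32); 
    q=(pts-c[:2])@M[:2,:2]; print('tool-frame hull x',q[:,0].min(),q[:,0].max(),'y',q[:,1].min(),q[:,1].max(),cv2.minAreaRect(pts))
E
```

```text
[ 0.538 -0.331  0.115]
[ 209  168   87   70 5768] [252.168 203.09 ]
tool-frame hull x -0.02902540562917643 0.026859371948442234 y -0.03598257952456905 0.029620181404598888 ((0.5349404811859131, -0.33098113536834717), (0.055837132036685944, 0.06558647751808167), 75.26634979248047)
[ 214  264   78   35 1965] [249.319 276.855]
tool-frame hull x -0.08900545996397939 -0.053425771154282875 y -0.03607470153334303 0.029204328179378243 ((0.5170044898986816, -0.39845433831214905), (0.03524665907025337, 0.06561549752950668), 76.23686218261719)
```

>>> send_rows(
  steps=[
    {"tx":0.44,"ty":-0.05,"tz":0.1,"turn":0,"grip":1},
    {"tx":0,"ty":0,"tz":0.4,"turn":0,"grip":1},
    {"tx":0,"ty":0,"tz":0.4,"turn":0,"grip":1},
    {"tx":0,"ty":0,"tz":0.2,"turn":0,"grip":1},
    {"tx":0,"ty":0,"tz":0,"turn":0,"grip":0.5},
    {"tx":0,"ty":0,"tz":0,"turn":0,"grip":0.5},
    {"tx":0,"ty":0,"tz":0,"turn":0,"grip":0.5},
    {"tx":0,"ty":0,"tz":0,"turn":0,"grip":0.5},
  ],
  newtons=3,
)

```text
time: 10.55
position: [0.5404, -0.3041, 0.046]
tool_rot: [2.487, 1.917, 0.002]
ft_force: [0.9, -0.2, 0.4]
grip_width: 0.629
grip_force: 0.3
```

```bash
python3 - <<'E'
from tilt import *
a=ctrl.get_image('scene'); c,M=tool(); print(c); tilt(a,c,M,(90,140,170,215))
E
```

```text
[ 0.54  -0.304  0.046]
[150 178] near-side (x_tool,z) [0.057 0.083] far-side [-0.008  0.007]
[137 189] near-side (x_tool,z) [-0.014  0.004] far-side [-0.086 -0.08 ]
[112 181] near-side (x_tool,z) [-0.126 -0.004] far-side [-0.208 -0.089]
[108 170] near-side (x_tool,z) [-0.128  0.046] far-side [-0.21  -0.034]
[147 168] near-side (x_tool,z) [0.054 0.124] far-side [-0.011  0.051]
```

>>> send_rows(
  steps=[
    {"tx":0,"ty":0,"tz":-0.3,"turn":0,"grip":1},
    {"tx":0,"ty":0,"tz":-0.1,"turn":0,"grip":1},
    {"tx":-0.1,"ty":0,"tz":0,"turn":0,"grip":1},
    {"tx":-0.1,"ty":0,"tz":0,"turn":0,"grip":1},
    {"tx":0,"ty":0,"tz":0.35,"turn":0,"grip":1},
    {"tx":0,"ty":0,"tz":0,"turn":0,"grip":1},
    {"tx":0,"ty":0,"tz":0,"turn":0,"grip":0.5},
    {"tx":0,"ty":0,"tz":0,"turn":0,"grip":0.5},
    {"tx":0,"ty":0,"tz":0,"turn":0,"grip":0.5},
    {"tx":0,"ty":0,"tz":0,"turn":0,"grip":0.5},
  ],
  newtons=3,
)

```text
time: 11.85
position: [0.5367, -0.3155, 0.0484]
tool_rot: [2.488, 1.918, 0.001]
ft_force: [0.3, -0.2, -0.1]
grip_width: 0.734
grip_force: 3.0
```

```bash
python3 - <<'E'
from tilt import *
a=ctrl.get_image('scene'); c,M=tool(); print(c); tilt(a,c,M,(90,140,170,215))
E
```

```text
[ 0.537 -0.315  0.048]
[149 179] near-side (x_tool,z) [0.063 0.076] far-side [-0.002 -0.001]
[139 189] near-side (x_tool,z) [0.006 0.007] far-side [-0.064 -0.076]
[110 180] near-side (x_tool,z) [-0.123 -0.004] far-side [-0.206 -0.089]
[107 170] near-side (x_tool,z) [-0.122  0.043] far-side [-0.204 -0.037]
[142 167] near-side (x_tool,z) [0.045 0.119] far-side [-0.022  0.047]
[147 169] near-side (x_tool,z) [0.065 0.119] far-side [-0.     0.046]
```

>>> send_rows(
  steps=[
    {"tx":-0.04,"ty":0,"tz":-0.12,"turn":0,"grip":0.5},
    {"tx":-0.07,"ty":0,"tz":-0.14,"turn":0,"grip":0.5},
    {"tx":-0.1,"ty":0,"tz":-0.16,"turn":0,"grip":0.5},
    {"tx":-0.13,"ty":0,"tz":-0.18,"turn":0,"grip":0.5},
    {"tx":-0.13,"ty":0,"tz":-0.3,"turn":0,"grip":0.5},
    {"tx":-0.1,"ty":0,"tz":-0.4,"turn":0,"grip":0.5},
    {"tx":0,"ty":0,"tz":-0.3,"turn":0,"grip":0.5},
    {"tx":0,"ty":0,"tz":-0.1,"turn":0,"grip":0.5},
    {"tx":0,"ty":0,"tz":0,"turn":0,"grip":0.5},
  ],
)

```text
time: 13.02
position: [0.528, -0.3483, 0.1503]
tool_rot: [2.488, 1.919, 0.001]
ft_force: [0.4, 0.4, -0.8]
grip_width: 0.734
grip_force: 3.0
```

```bash
python3 - <<'E'
from tilt import *
a=ctrl.get_image('scene'); c,M=tool(); print(c); tilt(a,c,M,(95,120,170,215)); save(a,'s5')
E
```

```text
[ 0.528 -0.348  0.15 ]
[124 180] near-side (x_tool,z) [-0.02   0.024] far-side [-0.096 -0.058]
[113 173] near-side (x_tool,z) [-0.063  0.039] far-side [-0.144 -0.042]
[ 95 129] near-side (x_tool,z) [-0.081  0.213] far-side [-0.162  0.149]
[ 95 120] near-side (x_tool,z) [-0.067  0.25 ] far-side [-0.148  0.19 ]
[109 120] near-side (x_tool,z) [-0.007  0.268] far-side [-0.082  0.209]
[142 150] near-side (x_tool,z) [0.096 0.192] far-side [0.031 0.126]
[135 170] near-side (x_tool,z) [0.045 0.093] far-side [-0.026  0.018]
```

The bottom edge runs from (124,180) to (113,173), which gives a tilt of about 71° with the low edge 24 mm up. I'll lower it onto that edge and drag it upright.

>>> send_rows(
  steps=[
    {"tx":0,"ty":0,"tz":0.15,"turn":0,"grip":0.5},
    {"tx":0,"ty":0,"tz":0.15,"turn":0,"grip":0.5},
    {"tx":0,"ty":0,"tz":0.12,"turn":0,"grip":0.5},
    {"tx":-0.1,"ty":0,"tz":0.01,"turn":0,"grip":0.5},
    {"tx":-0.1,"ty":0,"tz":0,"turn":0,"grip":0.5},
    {"tx":-0.12,"ty":0,"tz":0,"turn":0,"grip":0.5},
    {"tx":-0.12,"ty":0,"tz":0,"turn":0,"grip":0.5},
    {"tx":-0.12,"ty":0,"tz":0.02,"turn":0,"grip":0.5},
    {"tx":-0.08,"ty":0,"tz":0.02,"turn":0,"grip":0.5},
    {"tx":0,"ty":0,"tz":0,"turn":0,"grip":0.5},
  ],
)

```text
time: 14.32
position: [0.5177, -0.3869, 0.1222]
tool_rot: [2.489, 1.916, -0.001]
ft_force: [-2.0, 0.7, 3.1]
grip_width: 0.735
grip_force: 3.0
```

```bash
python3 - <<'E'
from tilt import *
a=ctrl.get_image('scene'); c,M=tool(); print(c); tilt(a,c,M,(95,135,170,215)); np.save('s6.npy',a,allow_pickle=True)
x=cv2.cvtColor(a['pixels'],cv2.COLOR_RGB2BGR)[100:220,70:190]; cv2.imwrite('pics/p6.png',cv2.resize(x,(600,600),interpolation=2))
E
```

```text
[ 0.518 -0.386  0.122]
[125 184] near-side (x_tool,z) [0.019 0.005] far-side [-0.057 -0.078]
[114 179] near-side (x_tool,z) [-0.028  0.009] far-side [-0.109 -0.074]
[111 162] near-side (x_tool,z) [-0.016  0.09 ] far-side [-0.096  0.015]
[114 150] near-side (x_tool,z) [0.015 0.151] far-side [-0.061  0.081]
[122 144] near-side (x_tool,z) [0.059 0.189] far-side [-0.014  0.123]
[134 149] near-side (x_tool,z) [0.104 0.186] far-side [0.036 0.119]
[136 174] near-side (x_tool,z) [0.084 0.077] far-side [ 0.014 -0.   ]
```

View pics/p6.png

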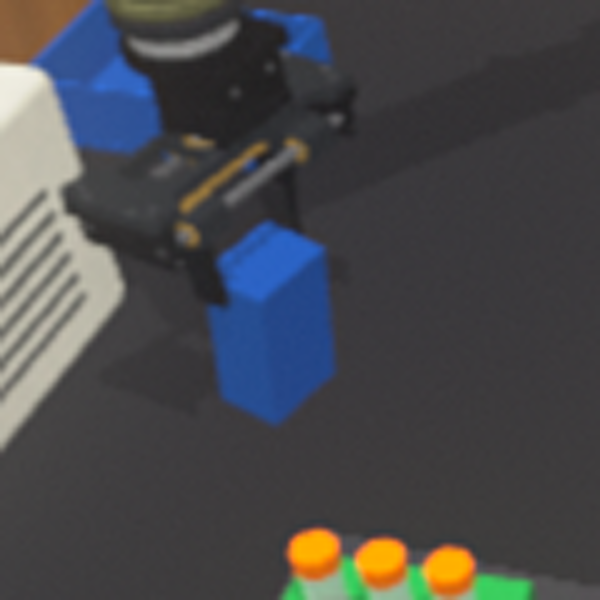

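The crop shows the lid standing nearly upright on its end, between the fingers and close to the machine. I'll grip harder, carry it about 90 mm away from the machine, set it down and release it slowly.

>>> send_rows(
  steps=[
    {"tx":0,"ty":0,"tz":0,"turn":0,"grip":0.5},
    {"tx":0,"ty":0,"tz":-0.1,"turn":0,"grip":0.5},
    {"tx":0.1,"ty":0,"tz":-0.15,"turn":0,"grip":0.5},
    {"tx":0.25,"ty":0,"tz":0,"turn":0,"grip":0.5},
    {"tx":0.35,"ty":0,"tz":0,"turn":0,"grip":0.5},
    {"tx":0.35,"ty":0,"tz":0,"turn":0,"grip":0.5},
    {"tx":0.25,"ty":0,"tz":0,"turn":0,"grip":0.5},
    {"tx":0.1,"ty":0,"tz":0,"turn":0,"grip":0.5},
    {"tx":0,"ty":0,"tz":0.1,"turn":0,"grip":0.5},
    {"tx":0,"ty":0,"tz":0.08,"turn":0,"grip":0.5},
    {"tx":0,"ty":0,"tz":0,"turn":0,"grip":0.5},
  ],
  newtons=12,
)

```text
time: 15.75
position: [0.5386, -0.3053, 0.1254]
tool_rot: [-2.489, -1.916, 0.002]
ft_force: [0.8, 0.6, -0.4]
grip_width: 0.733
grip_force: 12.0
```

```bash
python3 - <<'E'
from tilt import *
a=ctrl.get_image('scene'); c,M=tool(); print(c); tilt(a,c,M,(115,135,200,215)); np.save('s7.npy',a,allow_pickle=True)
E
```

```text
[ 0.539 -0.305  0.126]
[145 191] near-side (x_tool,z) [0.021 0.008] far-side [-0.047 -0.076]
[133 185] near-side (x_tool,z) [-0.028  0.015] far-side [-0.101 -0.068]
[131 167] near-side (x_tool,z) [-0.014  0.101] far-side [-0.086  0.026]
[134 157] near-side (x_tool,z) [0.011 0.151] far-side [-0.058  0.081]
[142 150] near-side (x_tool,z) [0.052 0.192] far-side [-0.014  0.126]
[155 156] near-side (x_tool,z) [0.099 0.186] far-side [0.037 0.12 ]
[155 181] near-side (x_tool,z) [0.076 0.076] far-side [ 0.013 -0.001]
```

>>> send_rows(
  steps=[
    {"tx":0,"ty":0,"tz":0.05,"turn":0,"grip":0.5},
    {"tx":-0.03,"ty":0,"tz":0.05,"turn":0,"grip":0.5},
    {"tx":-0.04,"ty":0,"tz":0.04,"turn":0,"grip":0.5},
    {"tx":-0.04,"ty":0,"tz":0,"turn":0,"grip":0.5},
    {"tx":0,"ty":0,"tz":0,"turn":0,"grip":0.5},
  ],
  newtons=3,
)

```text
time: 16.42
position: [0.5376, -0.3113, 0.1178]
tool_rot: [-2.489, -1.917, -0.0]
ft_force: [-1.2, -0.5, 2.9]
grip_width: 0.735
grip_force: 3.0
```

```bash
python3 - <<'E'
from tilt import *
a=ctrl.get_image('scene'); c,M=tool(); print(c); tilt(a,c,M,(115,135,200,215)); np.save('s7.npy',a,allow_pickle=True)
E
```

```text
[ 0.538 -0.311  0.118]
[145 192] near-side (x_tool,z) [0.026 0.003] far-side [-0.042 -0.08 ]
[133 186] near-side (x_tool,z) [-0.023  0.011] far-side [-0.096 -0.072]
[130 169] near-side (x_tool,z) [-0.015  0.09 ] far-side [-0.087  0.014]
[133 157] near-side (x_tool,z) [0.013 0.15 ] far-side [-0.057  0.08 ]
[140 151] near-side (x_tool,z) [0.049 0.186] far-side [-0.017  0.119]
[153 155] near-side (x_tool,z) [0.098 0.188] far-side [0.036 0.121]
[155 182] near-side (x_tool,z) [0.081 0.072] far-side [ 0.018 -0.006]
```

>>> send_rows(
  steps=[
    {"tx":-0.05,"ty":0,"tz":0.01,"turn":0,"grip":0.5},
    {"tx":-0.05,"ty":0,"tz":0.01,"turn":0,"grip":0.5},
    {"tx":0,"ty":0,"tz":0,"turn":0,"grip":0.5},
    {"tx":0,"ty":0,"tz":-0.03,"turn":0,"grip":0.5},
    {"tx":0,"ty":0,"tz":0,"turn":0,"grip":0.74},
    {"tx":0,"ty":0,"tz":0,"turn":0,"grip":0.8},
    {"tx":0,"ty":0,"tz":0,"turn":0,"grip":0.9},
    {"tx":0,"ty":0,"tz":0,"turn":0,"grip":0.95},
    {"tx":0,"ty":0,"tz":0,"turn":0,"grip":0.95},
    {"tx":0,"ty":0,"tz":0,"turn":0,"grip":0.95},
  ],
)

```text
time: 17.73
position: [0.5362, -0.3168, 0.1184]
tool_rot: [2.488, 1.918, 0.0]
ft_force: [-0.7, 0.5, -0.0]
grip_width: 0.948
grip_force: 0.0
```

```bash
python3 - <<'E'
from tilt import *
a=ctrl.get_image('scene'); c,M=tool(); print(c); tilt(a,c,M,(115,135,200,215)); np.save('s8.npy',a,allow_pickle=True)
w,c,M=wimg('w8')
h=cv2.cvtColor(w['pixels'],cv2.COLOR_RGB2HSV); m=cv2.inRange(h,(105,120,30),(125,255,255))
k,l,st,ce=cv2.connectedComponentsWithStats(m)
for i in range(1,k):
    if st[i][4]>300:
        pts=np.array([wplane(w,x,y,.12,c,M)[:2] for y,x in np.argwhere(l==i)],np.float32); q=(pts-c[:2])@M[:2,:2]
        print(st[i],'tool x',q[:,0].min(),q[:,0].max(),'y',q[:,1].min(),q[:,1].max())
x=cv2.cvtColor(a['pixels'],cv2.COLOR_RGB2BGR)[110:230,90:210]; y=cv2.cvtColor(w['pixels'],cv2.COLOR_RGB2BGR)[90:330,130:370]
cv2.imwrite('pics/p8.png',np.hstack([cv2.resize(x,(400,400),interpolation=2),cv2.resize(y,(400,400))]))
E
```

```text
[ 0.536 -0.317  0.118]
[144 192] near-side (x_tool,z) [0.027 0.001] far-side [-0.041 -0.083]
[133 187] near-side (x_tool,z) [-0.018  0.005] far-side [-0.091 -0.078]
[128 171] near-side (x_tool,z) [-0.021  0.077] far-side [-0.094 -0.   ]
[129 157] near-side (x_tool,z) [0.001 0.143] far-side [-0.07   0.073]
[137 151] near-side (x_tool,z) [0.042 0.181] far-side [-0.025  0.114]
[150 155] near-side (x_tool,z) [0.091 0.183] far-side [0.029 0.117]
[155 182] near-side (x_tool,z) [0.087 0.072] far-side [ 0.024 -0.006]
[ 194  157  126   81 9032] tool x 0.0025319465545744794 0.046011746833051134 y -0.03258487063607147 0.03246469794615504
[200 264 114   8 752] tool x -0.018366446501165937 -0.013816359269507637 y -0.03224675708138909 0.03201383654930465
```

View pics/p8.png

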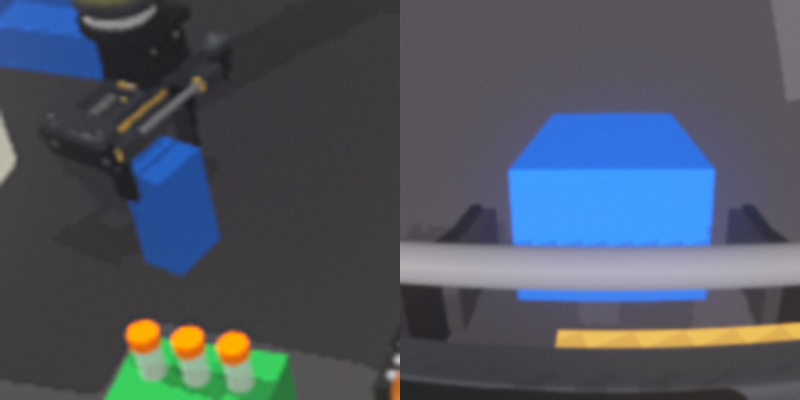

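The lid stands upright and released. In the wrist crop its top spans rows 168 to 300, so the mouth edge is at tool x -18 mm and the closed face at +28 mm. Next I'll grip near the mouth edge at the top and roll it over that bottom edge.

>>> send_rows(
  steps=[
    {"tx":-0.08,"ty":0,"tz":-0.1,"turn":0,"grip":0.95},
    {"tx":0,"ty":0,"tz":0,"turn":0,"grip":0.95},
    {"tx":0,"ty":0,"tz":0,"turn":0,"grip":0.5},
    {"tx":0,"ty":0,"tz":0,"turn":0,"grip":0.5},
    {"tx":0,"ty":0,"tz":0,"turn":0,"grip":0.5},
    {"tx":0,"ty":0,"tz":0,"turn":0,"grip":0.5},
    {"tx":0,"ty":0,"tz":0.05,"turn":0,"grip":0.5},
    {"tx":-0.15,"ty":0,"tz":0.03,"turn":0,"grip":0.5},
    {"tx":-0.17,"ty":0,"tz":0.0,"turn":0,"grip":0.5},
    {"tx":-0.18,"ty":0,"tz":0.01,"turn":0,"grip":0.5},
    {"tx":0,"ty":0,"tz":0,"turn":0,"grip":0.5},
  ],
  newtons=3,
)

```text
time: 19.2
position: [0.5262, -0.3523, 0.1186]
tool_rot: [2.49, 1.915, -0.002]
ft_force: [-0.6, -0.2, -0.1]
grip_width: 0.736
grip_force: 3.0
```

```bash
python3 - <<'E'
from tilt import *
a=ctrl.get_image('scene'); c,M=tool(); print(c); tilt(a,c,M,(105,135,200,215)); np.save('s9.npy',a,allow_pickle=True)
E
```

```text
[ 0.527 -0.351  0.119]
[143 189] near-side (x_tool,z) [0.062 0.014] far-side [-0.007 -0.069]
[132 187] near-side (x_tool,z) [0.012 0.003] far-side [-0.061 -0.081]
[122 167] near-side (x_tool,z) [-0.008  0.085] far-side [-0.083  0.009]
[122 155] near-side (x_tool,z) [0.008 0.141] far-side [-0.066  0.07 ]
[131 148] near-side (x_tool,z) [0.056 0.185] far-side [-0.014  0.118]
[142 151] near-side (x_tool,z) [0.099 0.188] far-side [0.033 0.122]
[154 178] near-side (x_tool,z) [0.123 0.089] far-side [0.059 0.013]
```

It tilts as planned, about 12° past upright. I'll continue the arc.

>>> send_rows(
  steps=[
    {"tx":-0.24,"ty":0,"tz":0.06,"turn":0,"grip":0.5},
    {"tx":-0.24,"ty":0,"tz":0.09,"turn":0,"grip":0.5},
    {"tx":-0.22,"ty":0,"tz":0.12,"turn":0,"grip":0.5},
    {"tx":-0.21,"ty":0,"tz":0.15,"turn":0,"grip":0.5},
    {"tx":0,"ty":0,"tz":0,"turn":0,"grip":0.5},
  ],
)

```text
time: 19.88
position: [0.5121, -0.4049, 0.0926]
tool_rot: [-2.49, -1.915, 0.003]
ft_force: [-2.3, -1.7, 1.1]
grip_width: 0.732
grip_force: 3.0
```

```bash
python3 - <<'E'
from tilt import *
a=ctrl.get_image('scene'); c,M=tool(); print(c); tilt(a,c,M,(98,135,200,215)); np.save('s9.npy',a,allow_pickle=True)
E
```

```text
[ 0.513 -0.404  0.093]
[150 173] near-side (x_tool,z) [0.165 0.105] far-side [0.1   0.031]
[132 187] near-side (x_tool,z) [0.067 0.003] far-side [-0.007 -0.081]
[113 168] near-side (x_tool,z) [0.002 0.064] far-side [-0.078 -0.015]
[111 158] near-side (x_tool,z) [0.008 0.109] far-side [-0.071  0.035]
[125 146] near-side (x_tool,z) [0.087 0.185] far-side [0.015 0.118]
```

>>> send_rows(
  steps=[
    {"tx":-0.16,"ty":0,"tz":0.16,"turn":0,"grip":0.5},
    {"tx":-0.16,"ty":0,"tz":0.18,"turn":0,"grip":0.5},
    {"tx":-0.12,"ty":0,"tz":0.2,"turn":0,"grip":0.5},
    {"tx":-0.11,"ty":0,"tz":0.21,"turn":0,"grip":0.5},
    {"tx":-0.06,"ty":0,"tz":0.21,"turn":0,"grip":0.5},
    {"tx":-0.03,"ty":0,"tz":0.15,"turn":0,"grip":0.5},
    {"tx":0,"ty":0,"tz":0,"turn":0,"grip":0.5},
  ],
)

```text
time: 20.8
position: [0.5032, -0.4395, 0.0258]
tool_rot: [-2.486, -1.917, 0.0]
ft_force: [0.5, -0.9, -1.5]
grip_width: 0.734
grip_force: 3.0
```

```bash
python3 - <<'E'
from tilt import *
a=ctrl.get_image('scene'); c,M=tool(); print(c); tilt(a,c,M,(98,135,200,215)); np.save('s9.npy',a,allow_pickle=True)
E
```

```text
[ 0.504 -0.44   0.026]
[145 177] near-side (x_tool,z) [0.176 0.078] far-side [0.109 0.001]
[133 188] near-side (x_tool,z) [ 0.107 -0.   ] far-side [ 0.034 -0.085]
[111 178] near-side (x_tool,z) [0.013 0.008] far-side [-0.069 -0.075]
[107 166] near-side (x_tool,z) [0.013 0.063] far-side [-0.069 -0.016]
[114 157] near-side (x_tool,z) [0.06  0.119] far-side [-0.017  0.046]
[121 157] near-side (x_tool,z) [0.093 0.13 ] far-side [0.018 0.058]
[143 167] near-side (x_tool,z) [0.178 0.121] far-side [0.111 0.048]
```

>>> send_rows(
  steps=[
    {"tx":0,"ty":0,"tz":0.05,"turn":0,"grip":0.5},
    {"tx":0,"ty":0,"tz":0,"turn":0,"grip":0.5},
    {"tx":0,"ty":0,"tz":0,"turn":0,"grip":0.74},
    {"tx":0,"ty":0,"tz":0,"turn":0,"grip":0.85},
    {"tx":0,"ty":0,"tz":0,"turn":0,"grip":1},
    {"tx":0,"ty":0,"tz":-0.4,"turn":0,"grip":1},
    {"tx":0.3,"ty":0,"tz":-0.9,"turn":0,"grip":1},
    {"tx":0.48,"ty":0,"tz":-0.9,"turn":0,"grip":1},
    {"tx":0,"ty":0,"tz":-0.7,"turn":0,"grip":1},
    {"tx":0,"ty":0,"tz":0,"turn":0,"grip":1},
    {"tx":0,"ty":0,"tz":0,"turn":0,"grip":1},
  ],
)

```text
time: 22.22
position: [0.5154, -0.3952, 0.1989]
tool_rot: [2.488, 1.917, 0.001]
ft_force: [-0.8, 1.5, -0.5]
grip_width: 1.006
grip_force: 0.0
```

```bash
cat > lidm.py <<'E'
from h import *
def lid(n,z):
    w,c,M=wimg(n); print(c)
    h=cv2.cvtColor(w['pixels'],cv2.COLOR_RGB2HSV); m=cv2.inRange(h,(105,120,30),(125,255,255))
    k,l,st,ce=cv2.connectedComponentsWithStats(m); i=1+np.argmax(st[1:,4]); print(st[1:])
    pts=np.array([wplane(w,x,y,z,c,M)[:2] for y,x in np.argwhere(l==i)],np.float32)
    q=(pts-c[:2])@M[:2,:2]; r=cv2.minAreaRect(q); print('tool frame rect',r,'x',q[:,0].min(),q[:,0].max(),'world',c[:2]+M[:2,:2]@np.array(r[0]))
if __name__=='__main__': lid('w10',.046)
E
python3 lidm.py
```

```text
[ 0.515 -0.395  0.199]
[[ 224  115   66  115 6076]
 [ 253  120   10    6   26]
 [ 273  120    1    2    2]
 [ 284  124    1    1    1]
 [ 250  126    2    2    2]
 [ 259  126    1    1    1]
 [ 266  127    1    1    1]
 [ 239  128    1    1    1]
 [ 229  131    1    1    1]
 [ 258  131    1    1    1]
 [ 266  139    1    1    1]
 [ 260  141    1    1    1]
 [ 246  142    1    1    1]
 [ 252  143    1    1    1]
 [ 255  142    1    1    1]
 [ 255  144    1    1    1]
 [ 256  159    1    1    1]
 [ 264  158    1    1    1]
 [ 257  161    1    1    1]
 [ 259  161    1    1    1]
 [ 261  160    4    2    6]]Traceback (most recent call last):
  File "lidm.py", line 8, in <module>
    if __name__=='__main__': lid('w10',.046)
                             ~~~^^^^^^^^^^^^
  File "lidm.py", line 7, in lid
    q=(pts-c[:2])@M[:2,:2]; r=cv2.minAreaRect(q); print('tool frame rect',r,'x',q[:,0].min(),q[:,0].max(),'world',c[:2]+M[:2,:2]@np.array(r[0]))
                              ~~~~~~~~~~~~~~~^^^
cv2.error: OpenCV(4.12.0) /io/opencv/modules/imgproc/src/convhull.cpp:143: error: (-215:Assertion failed) total >= 0 && (depth == CV_32F || depth == CV_32S) in function 'convexHull'
```

View pics/w10.png

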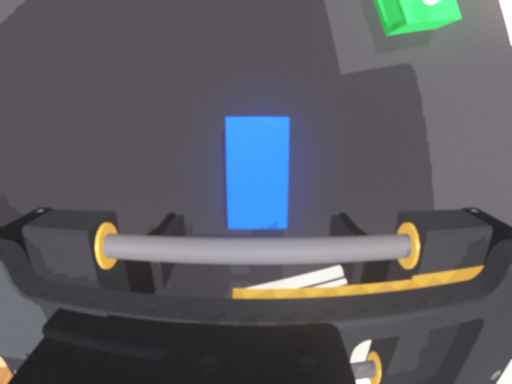

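The lid is now mouth down, with its closed face, spanning (225,116) to (290,229), on top. The highlight is saturated, so I'll measure it with a mask on the blue channel.

```bash
python3 - <<'E'
from h import *
w=np.load('w10.npy',allow_pickle=True).item(); c,M=w['c'],w['M']
p=w['pixels'].astype(int); m=((p[...,2]-p[...,0]>60)&(p[...,2]>120)).astype(np.uint8)
k,l,st,ce=cv2.connectedComponentsWithStats(m); i=1+np.argmax(st[1:,4]); print(st[i])
pts=np.array([wplane(w,x,y,.046,c,M)[:2] for y,x in np.argwhere(l==i)],np.float32)
q=((pts-c[:2])@M[:2,:2]).astype(np.float32); r=cv2.minAreaRect(q); print(r,q.min(0),q.max(0)); ctr=c[:2]+M[:2,:2]@np.array(r[0]); print(ctr)
ang=r[2] if r[1][0]>r[1][1] else r[2]-90
print('lid angle vs tool x (deg, about tool z)',ang)
s=ctrl.get_state(); plan([*ctr,.025],None,s)
E
```

```text
[ 224  115   67  115 7389]
((0.0040579549968242645, 0.00025963038206100464), (0.12221618741750717, 0.06727875024080276), 0.02285297028720379) [-0.057 -0.033] [0.065 0.034]
[ 0.517 -0.391]
lid angle vs tool x (deg, about tool z) 0.02285297028720379
turn 0 shift [0.063 0.013 2.88 ] end axes x [0.255 0.967 0.001] y [ 0.967 -0.255 -0.001]
```

>>> send_rows(
  steps=[
    {"tx":-0.25,"ty":0.01,"tz":0.7,"turn":0,"grip":1},
    {"tx":0,"ty":0,"tz":0.7,"turn":0,"grip":1},
    {"tx":0,"ty":0,"tz":0.7,"turn":0,"grip":1},
    {"tx":0,"ty":0,"tz":0.5,"turn":0,"grip":1},
    {"tx":0,"ty":0,"tz":0.28,"turn":0,"grip":1},
    {"tx":0,"ty":0,"tz":0,"turn":0,"grip":1},
    {"tx":0,"ty":0,"tz":0,"turn":0,"grip":0.5},
    {"tx":0,"ty":0,"tz":0,"turn":0,"grip":0.5},
    {"tx":0,"ty":0,"tz":0,"turn":0,"grip":0.5},
    {"tx":0,"ty":0,"tz":0,"turn":0,"grip":0.5},
    {"tx":0,"ty":0,"tz":0,"turn":0,"grip":0.5},
  ],
  newtons=15,
)

```text
time: 23.65
position: [0.5128, -0.4101, 0.0263]
tool_rot: [2.487, 1.918, 0.001]
ft_force: [-1.6, 1.6, 6.3]
grip_width: 0.735
grip_force: 15.0
```

```bash
python3 - <<'E'
from tilt import *
a=ctrl.get_image('scene'); c,M=tool(); print(c); tilt(a,c,M,(98,135,200,215)); print(ctrl.get_state()['joint_positions'])
plan([.558,.2588,.2],212.35)
E
```

```text
[ 0.513 -0.41   0.026]
[145 177] near-side (x_tool,z) [0.146 0.079] far-side [0.08  0.003]
[132 188] near-side (x_tool,z) [ 0.073 -0.   ] far-side [-0.001 -0.085]
[116 181] near-side (x_tool,z) [0.004 0.004] far-side [-0.076 -0.08 ]
[114 168] near-side (x_tool,z) [0.015 0.067] far-side [-0.064 -0.011]
[121 160] near-side (x_tool,z) [0.059 0.118] far-side [-0.016  0.045]
[142 167] near-side (x_tool,z) [0.144 0.12 ] far-side [0.077 0.048]
[ 0.113  0.594  0.691  1.664 -0.427  1.038  0.683]
turn -5.886 shift [ 9.012  6.604 -2.897] end axes x [-0.535  0.845 -0.001] y [0.845 0.535 0.001]
```

>>> send_rows(
  steps=[
    {"tx":0,"ty":0,"tz":-0.2,"turn":0,"grip":0.5},
    {"tx":0,"ty":0,"tz":-0.5,"turn":0,"grip":0.5},
    {"tx":0,"ty":0,"tz":-0.6,"turn":-0.4,"grip":0.5},
    {"tx":0,"ty":0,"tz":-0.6,"turn":-0.8,"grip":0.5},
    {"tx":0,"ty":0,"tz":-0.5,"turn":-0.98,"grip":0.5},
    {"tx":0,"ty":0,"tz":-0.5,"turn":-0.98,"grip":0.5},
    {"tx":0,"ty":0,"tz":0,"turn":-0.98,"grip":0.5},
    {"tx":0,"ty":0,"tz":0,"turn":-0.98,"grip":0.5},
    {"tx":0,"ty":0,"tz":0,"turn":-0.5,"grip":0.5},
    {"tx":0,"ty":0,"tz":0,"turn":-0.26,"grip":0.5},
    {"tx":0,"ty":0,"tz":0,"turn":0,"grip":0.5},
  ],
  newtons=15,
)

```text
time: 25.08
position: [0.5122, -0.4098, 0.1994]
tool_rot: [-1.517, -2.751, -0.0]
ft_force: [0.5, 0.4, -0.9]
grip_width: 0.733
grip_force: 15.0
```

```bash
python3 - <<'E'
from h import *
u=np.array([np.cos(np.radians(122.35)),np.sin(np.radians(122.35))])
plan([*(np.array([.558,.2588])-.018*u),.2],212.35); s=ctrl.get_state(); print(s['joint_positions'],s['grip_width'])
E
```

```text
turn -0.012 shift [ 8.705  6.607 -0.009] end axes x [-0.535  0.845  0.   ] y [0.845 0.535 0.   ]
[ 0.163  0.395  0.618  1.506 -0.232  1.315  1.366] 0.7330562002051578
```

>>> send_rows(
  steps=[
    {"tx":0.25,"ty":0.19,"tz":0,"turn":0,"grip":0.5},
    {"tx":0.5,"ty":0.38,"tz":0,"turn":0,"grip":0.5},
    {"tx":0.7,"ty":0.53,"tz":0,"turn":0,"grip":0.5},
    {"tx":0.75,"ty":0.57,"tz":0,"turn":0,"grip":0.5},
    {"tx":0.75,"ty":0.57,"tz":0,"turn":0,"grip":0.5},
    {"tx":0.75,"ty":0.57,"tz":0,"turn":0,"grip":0.5},
    {"tx":0.75,"ty":0.57,"tz":0,"turn":0,"grip":0.5},
    {"tx":0.75,"ty":0.57,"tz":0,"turn":0,"grip":0.5},
    {"tx":0.75,"ty":0.57,"tz":0,"turn":0,"grip":0.5},
    {"tx":0.75,"ty":0.57,"tz":0,"turn":0,"grip":0.5},
    {"tx":0.75,"ty":0.57,"tz":0,"turn":0,"grip":0.5},
    {"tx":0.5,"ty":0.38,"tz":0,"turn":0,"grip":0.5},
  ],
)

```text
time: 26.58
position: [0.5622, 0.1919, 0.1994]
tool_rot: [-1.51, -2.754, -0.002]
ft_force: [-0.8, -0.1, -0.6]
grip_width: 0.736
grip_force: 15.0
```

```bash
python3 - <<'E'
from h import *
u=np.array([np.cos(np.radians(122.35)),np.sin(np.radians(122.35))])
plan([*(np.array([.558,.2588])-.018*u),.2],212.35)
E
```

```text
turn 0.022 shift [ 0.679  0.537 -0.009] end axes x [-0.535  0.845  0.001] y [0.845 0.535 0.   ]
```

>>> send_rows(
  steps=[
    {"tx":0.35,"ty":0.27,"tz":0,"turn":0.02,"grip":0.5},
    {"tx":0.25,"ty":0.2,"tz":0,"turn":0,"grip":0.5},
    {"tx":0.05,"ty":0.05,"tz":0,"turn":0,"grip":0.5},
    {"tx":0,"ty":0,"tz":0,"turn":0,"grip":0.5},
    {"tx":0,"ty":0,"tz":0,"turn":0,"grip":0.5},
  ],
)

```text
time: 27.2
position: [0.5697, 0.235, 0.1995]
tool_rot: [1.523, 2.747, -0.001]
ft_force: [0.6, -0.1, -0.8]
grip_width: 0.735
grip_force: 15.0
```

```bash
cat > lidhold.py <<'E'
from h import *
import sys
c,M=tool(); a=ctrl.get_image('scene'); b=ctrl.get_image('side'); np.save('h_a.npy',a,allow_pickle=True); np.save('h_b.npy',b,allow_pickle=True)
u=np.array([np.cos(np.radians(122.35)),np.sin(np.radians(122.35))])
for k in range(3):
    cc,_=tool(); print(cc)
plan([*(np.array([.558,.2588])-.018*u),.2],212.35)
for im,n in((a,'scene'),(b,'side')):
    p=im['pixels'].astype(int); m=((p[...,2]-p[...,0]>45)&(p[...,2]>60)).astype(np.uint8)
    q=proj(im,[.558,.2588,float(sys.argv[1])]).astype(int); mm=np.zeros_like(m); mm[max(0,q[1]-60):q[1]+60,q[0]-60:q[0]+60]=m[max(0,q[1]-60):q[1]+60,q[0]-60:q[0]+60]
    k,l,st,ce=cv2.connectedComponentsWithStats(mm)
    pts=np.vstack([np.argwhere(l==i)[:,::-1] for i in range(1,k) if st[i][4]>25])
    hull=cv2.approxPolyDP(cv2.convexHull(pts.astype(np.int32)),1.5,True)[:,0]
    print(n,q,st[1:][st[1:,4]>25].tolist())
    for v in hull:
        r=[]
        for z in (float(sys.argv[1]),float(sys.argv[1])+.046):
            P=onplane(im,*v,z)[:2]-[.558,.2588]; r.append(np.array([P@u,P@np.array([-u[1],u[0]])])*1000)
        print(v,'seat xy mm at mouth',r[0],'at top',r[1])
def crop(im,z):
    q=proj(im,[.558,.2588,z]).astype(int); x0=max(0,q[0]-50); y0=max(0,q[1]-65); return cv2.resize(cv2.cvtColor(im['pixels'],cv2.COLOR_RGB2BGR)[y0:y0+100,x0:x0+100],(400,400),interpolation=2)
cv2.imwrite('pics/%s.png'%sys.argv[2],np.hstack([crop(a,.15),crop(b,.15)]))
E
python3 lidhold.py 0.186 h1
```

```text
[0.57  0.235 0.2  ]
[0.57  0.235 0.2  ]
[0.57  0.235 0.2  ]
turn -0.04 shift [ 0.134  0.044 -0.008] end axes x [-0.535  0.845 -0.   ] y [0.845 0.535 0.   ]
scene [315 170] [[289, 157, 22, 28, 460], [316, 169, 21, 12, 131]]
[335 175] seat xy mm at mouth [ 43.909 -39.367] at top [  9.812 -83.154]
[297 184] seat xy mm at mouth [-75.931 -36.179] at top [-102.236  -80.174]
[289 172] seat xy mm at mouth [-75.098  18.339] at top [-101.457  -29.201]
[290 159] seat xy mm at mouth [-46.746  71.849] at top [-74.949  20.829]
[303 157] seat xy mm at mouth [-5.501 67.098] at top [-36.386  16.387]
[336 169] seat xy mm at mouth [ 60.271 -16.897] at top [ 25.109 -62.146]
side [219 129] [[159, 69, 41, 41, 1276], [238, 69, 41, 36, 752], [196, 113, 54, 37, 1014]]
[278  69] seat xy mm at mouth [  93.175 -360.992] at top [  32.168 -279.923]
[278  89] seat xy mm at mouth [  13.191 -255.644] at top [ -40.916 -183.664]
[275  99] seat xy mm at mouth [ -15.595 -204.085] at top [ -67.217 -136.553]
[249 137] seat xy mm at mouth [-79.534 -18.169] at top [-125.64    33.322]
[232 149] seat xy mm at mouth [-80.318  43.634] at top [-126.356   89.793]
[198 133] seat xy mm at mouth [31.308 44.519] at top [-24.361  90.601]
[159 109] seat xy mm at mouth [199.316  26.412] at top [129.151  74.056]
[159  69] seat xy mm at mouth [ 394.324 -137.448] at top [307.333 -75.666]
```

```bash
python3 - <<'E'
from h import *
a=np.load('h_a.npy',allow_pickle=True).item();b=np.load('h_b.npy',allow_pickle=True).item()
u=np.array([np.cos(np.radians(122.35)),np.sin(np.radians(122.35))]); v=np.array([-u[1],u[0]])
c,_=tool(); d=c[:2]-[.558,.2588]; print('TCP seat xy',d@u*1000,d@v*1000)
for n,im,pts in(('scene',a,[(335,175),(297,184),(289,172)]),('side',b,[(249,137),(232,149),(198,133)])):
    for p in pts:
        P=onplane(im,*p,.173)[:2]-[.558,.2588]; print(n,p,P@u*1000,P@v*1000)
    # predicted pixels of mouth corners if lid centre is TCP+18mm
    ctr=c[:2]+.018*u
    for sx,sy in((60,32),(60,-32),(-60,32),(-60,-32)):
        print('  pred',sx,sy,proj(im,[*(ctr+sx/1e3*u+sy/1e3*v),.173]))
E
```

```text
TCP seat xy -26.06713107836058 2.6614065340502533
scene (335, 175) 53.54572294713485 -26.99199514201211
scene (297, 184) -68.49671717452819 -23.74598479470948
scene (289, 172) -67.64861445734023 31.773810682831172
  pred 60 32 [324.28  162.593]
  pred 60 -32 [334.924 175.62 ]
  pred -60 32 [288.456 171.433]
  pred -60 -32 [298.    185.213]
side (249, 137) -66.50398233810317 -32.72084774657727
side (232, 149) -67.3071501257586 30.58954871233592
side (198, 133) 47.04075820816162 31.495707276012357
  pred 60 32 [195.729 132.901]
  pred 60 -32 [213.515 122.098]
  pred -60 32 [231.083 149.91 ]
  pred -60 -32 [248.594 137.829]
```

View pics/h1.png

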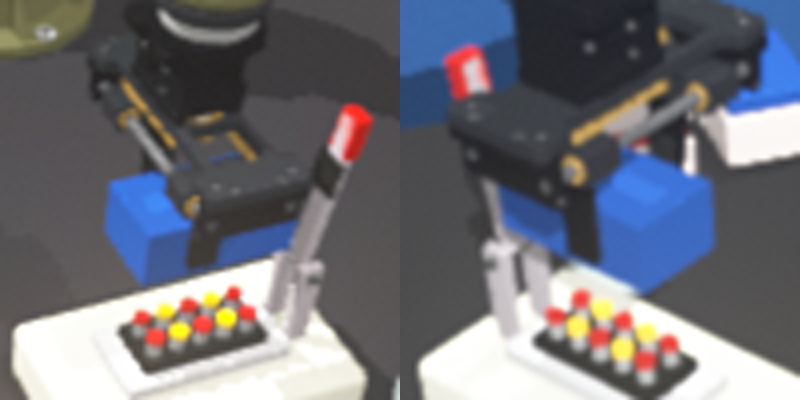

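Lid corners match the predicted pixels to about 1 px in both views. Before lowering, I'll check the seat position against the caps in the fixed cameras.

```bash
python3 - <<'E'
from h import *
u=np.array([np.cos(np.radians(122.35)),np.sin(np.radians(122.35))]); v=np.array([-u[1],u[0]])
for n in('scene','side'):
    im=np.load(n+'.npy',allow_pickle=True).item(); h=cv2.cvtColor(im['pixels'],cv2.COLOR_RGB2HSV)
    m=cv2.inRange(h,(0,120,90),(7,255,255))|cv2.inRange(h,(173,120,90),(180,255,255))|cv2.inRange(h,(18,120,90),(36,255,255))
    q=proj(im,[.558,.2588,.097]).astype(int); k=np.zeros_like(m); k[q[1]-20:q[1]+20,q[0]-30:q[0]+30]=m[q[1]-20:q[1]+20,q[0]-30:q[0]+30]
    pts=np.argwhere(k>0)[:,::-1]; print(n,q,len(pts))
    P=np.array([onplane(im,*p,.097)[:2]-[.558,.2588] for p in cv2.convexHull(pts.astype(np.int32))[:,0]])*1000
    for w in(u,v): print('  range',(P@w).min(),(P@w).max(),'mid',((P@w).min()+(P@w).max())/2)
E
```

```text
scene [311 192] 165
  range -48.868798084060835 45.3082866134299 mid -1.7802557353154675
  range -21.530209922611395 17.620099223247138 mid -1.9550553496821284
side [222 158] 168
  range -48.407252817393726 47.49654516719842 mid -0.455353825097653
  range -20.234999016225174 19.35422542912505 mid -0.4403867935500614
```

>>> send_rows(
  steps=[
    {"tx":0.117,"ty":0.044,"tz":0,"turn":-0.04,"grip":0.5},
    {"tx":0,"ty":0,"tz":0.2,"turn":0,"grip":0.5},
    {"tx":0,"ty":0,"tz":0.3,"turn":0,"grip":0.5},
    {"tx":0,"ty":0,"tz":0.3,"turn":0,"grip":0.5},
    {"tx":0,"ty":0,"tz":0.3,"turn":0,"grip":0.5},
    {"tx":0,"ty":0,"tz":0.2,"turn":0,"grip":0.5},
    {"tx":0,"ty":0,"tz":0.1,"turn":0,"grip":0.5},
    {"tx":0,"ty":0,"tz":0,"turn":0,"grip":0.5},
  ],
)

```text
time: 28.3
position: [0.5679, 0.244, 0.1151]
tool_rot: [-1.512, -2.754, 0.0]
ft_force: [0.1, -1.6, -1.2]
grip_width: 0.733
grip_force: 15.0
```

```bash
python3 lidhold.py 0.09 h2 | head -8; python3 - <<'E'
from h import *
s=ctrl.get_state(); print(s['ft_force'],s['position'])
u=np.array([np.cos(np.radians(122.35)),np.sin(np.radians(122.35))]); v=np.array([-u[1],u[0]])
d=s['position'][:2]-[.558,.2588]; print('TCP seat xy',d@u*1000,d@v*1000)
E
```

```text
[0.568 0.244 0.116]
[0.568 0.244 0.116]
[0.568 0.244 0.116]
turn 0.013 shift [-0.002 -0.015 -1.399] end axes x [-0.535  0.845 -0.   ] y [0.845 0.535 0.001]
scene [311 193] [[313, 174, 9, 4, 26], [290, 179, 21, 27, 396], [317, 193, 18, 8, 75]]
[334 193] seat xy mm at mouth [ 68.915 -21.578] at top [ 37.46  -61.152]
[333 196] seat xy mm at mouth [ 59.247 -32.24 ] at top [ 28.346 -71.203]
[298 205] seat xy mm at mouth [-59.228 -29.703] at top [-83.346 -68.812]
[ 0.559  0.024 -0.707] [0.568 0.244 0.116]
TCP seat xy -17.90389372635255 -1.0153202528105236
```

>>> send_rows(
  steps=[
    {"tx":-0.015,"ty":0,"tz":0.07,"turn":0,"grip":0.5},
    {"tx":0,"ty":0,"tz":0.07,"turn":0,"grip":0.5},
    {"tx":0,"ty":0,"tz":0.07,"turn":0,"grip":0.5},
    {"tx":0,"ty":0,"tz":0.05,"turn":0,"grip":0.5},
    {"tx":0,"ty":0,"tz":0,"turn":0,"grip":0.5},
  ],
)

```text
time: 29.02
position: [0.5682, 0.2432, 0.0994]
tool_rot: [-1.512, -2.753, 0.001]
ft_force: [0.7, -0.4, -1.1]
grip_width: 0.734
grip_force: 15.0
```

>>> send_rows(
  steps=[
    {"tx":0,"ty":0,"tz":0.03,"turn":0,"grip":0.5},
    {"tx":0,"ty":0,"tz":0.02,"turn":0,"grip":0.5},
    {"tx":0,"ty":0,"tz":0,"turn":0,"grip":0.5},
  ],
)

```text
time: 29.4
position: [0.5687, 0.2434, 0.0983]
tool_rot: [1.512, 2.754, 0.001]
ft_force: [-2.0, -0.8, 6.5]
grip_width: 0.735
grip_force: 15.0
```

>>> send_rows(
  steps=[
    {"tx":0,"ty":0,"tz":0,"turn":0,"grip":0.76},
    {"tx":0,"ty":0,"tz":0,"turn":0,"grip":0.9},
    {"tx":0,"ty":0,"tz":0,"turn":0,"grip":0.95},
    {"tx":0,"ty":0,"tz":0,"turn":0,"grip":0.95},
    {"tx":0,"ty":0,"tz":-0.3,"turn":0,"grip":0.95},
    {"tx":0,"ty":0,"tz":-0.6,"turn":0,"grip":0.95},
    {"tx":-0.3,"ty":0,"tz":-0.8,"turn":0,"grip":0.95},
    {"tx":-0.4,"ty":0,"tz":-0.9,"turn":0,"grip":0.95},
    {"tx":0,"ty":0,"tz":-0.9,"turn":0,"grip":0},
    {"tx":0,"ty":0,"tz":-0.5,"turn":0,"grip":0},
    {"tx":0,"ty":0,"tz":0,"turn":0,"grip":0},
  ],
)

```text
time: 30.78
position: [0.5922, 0.208, 0.3415]
tool_rot: [1.51, 2.749, 0.009]
ft_force: [0.3, -0.4, -0.9]
grip_width: 0.698
grip_force: 0.0
```

```bash
python3 lidhold.py 0.072 h3; python3 - <<'E'
from h import *
w,c,M=wimg('w11'); print(c)
p=w['pixels'].astype(int); m=((p[...,2]-p[...,0]>60)&(p[...,2]>120)).astype(np.uint8)
k,l,st,ce=cv2.connectedComponentsWithStats(m); i=1+np.argmax(st[1:,4]); print(st[i])
u=np.array([np.cos(np.radians(122.35)),np.sin(np.radians(122.35))]); v=np.array([-u[1],u[0]])
q=np.array([wplane(w,x,y,.118,c,M)[:2]-[.558,.2588] for y,x in np.argwhere(l==i)])*1000
q=np.c_[q@u,q@v].astype(np.float32); print('top in seat frame',cv2.minAreaRect(q))
h=cv2.cvtColor(w['pixels'],cv2.COLOR_RGB2HSV); r=cv2.inRange(h,(0,150,60),(6,255,255))|cv2.inRange(h,(174,150,60),(180,255,255)); k,l,st,ce=cv2.connectedComponentsWithStats(r); j=1+np.argmax(st[1:,4])
o,d=wray(w,*ce[j],c,M); V=np.array([*v,0]); t=-((o[:2]-[.558,.2588])@v)/(d@V); Q=o+t*d; print('red',st[j],'seat x',(Q[:2]-[.558,.2588])@u,'z',Q[2])
E
```

```text
[0.591 0.208 0.337]
[0.591 0.208 0.337]
[0.591 0.208 0.337]
turn 0.013 shift [ 0.711 -0.008  2.285] end axes x [-0.535  0.845 -0.   ] y [0.845 0.535 0.001]
scene [310 197] [[290, 177, 45, 33, 1053]]
[332 200] seat xy mm at mouth [ 59.392 -31.609] at top [ 29.16  -69.754]
[298 209] seat xy mm at mouth [-57.279 -29.717] at top [-80.978 -67.968]
[290 197] seat xy mm at mouth [-57.881  25.945] at top [-81.546 -15.423]
[290 186] seat xy mm at mouth [-36.213  72.031] at top [-61.092  28.082]
[325 177] seat xy mm at mouth [91.918 71.78 ] at top [59.864 27.845]
[334 188] seat xy mm at mouth [93.007 14.352] at top [ 60.892 -26.366]
side [223 165] [[163, 105, 24, 5, 75], [198, 138, 52, 42, 1370]]
[248 168] seat xy mm at mouth [-57.977 -32.518] at top [-97.494  10.923]
[232 179] seat xy mm at mouth [-55.027  27.271] at top [-94.753  66.461]
[203 164] seat xy mm at mouth [49.267 28.247] at top [ 2.128 67.368]
[163 109] seat xy mm at mouth [362.712 -99.6  ] at top [293.293 -51.391]
[163 105] seat xy mm at mouth [ 382.972 -116.879] at top [312.113 -67.442]
[186 105] seat xy mm at mouth [ 321.846 -163.039] at top [ 255.331 -110.321]
[248 153] seat xy mm at mouth [-14.344 -83.704] at top [-56.962 -36.626]
[0.591 0.208 0.337]
[ 232   70   52   96 4927]
top in seat frame ((0.3683280944824219, -1.0788002014160156), (63.261531829833984, 118.7281494140625), 89.90042114257812)
red [243   0  28  12 317] seat x 0.02432882255019769 z 0.4404329091813683
```

The lid reads as seated: its top is centred 1 mm off the seat, with the right apparent size for that height. Next, the clamp: closed fingers pass behind the arm, then push it round.

```bash
cat > cp.py <<'E'
from h import *
import sys
u=np.array([np.cos(np.radians(122.35)),np.sin(np.radians(122.35))])
s=ctrl.get_state(); x,z=float(sys.argv[1]),float(sys.argv[2]); print(s['position'],s['ft_force'],s['grip_width'])
plan([*(np.array([.558,.2588])+x*u),z],212.35,s)
E
python3 cp.py .155 .337
```

```text
[0.59  0.208 0.336] [-0.341 -0.498 -0.42 ] 0.5595362906793132
turn 0.013 shift [ 3.592 -0.001 -0.015] end axes x [-0.535  0.845  0.   ] y [ 0.845  0.535 -0.001]
```

>>> send_rows(
  steps=[
    {"tx":0.3,"ty":0,"tz":0,"turn":0,"grip":0},
    {"tx":0.6,"ty":0,"tz":0,"turn":0,"grip":0},
    {"tx":0.7,"ty":0,"tz":0,"turn":0,"grip":0},
    {"tx":0.7,"ty":0,"tz":0,"turn":0,"grip":0},
    {"tx":0.7,"ty":0,"tz":0,"turn":0,"grip":0},
    {"tx":0.6,"ty":0,"tz":0,"turn":0,"grip":0},
    {"tx":0,"ty":0,"tz":0.3,"turn":0,"grip":0},
    {"tx":0,"ty":0,"tz":0.5,"turn":0,"grip":0},
    {"tx":0,"ty":0,"tz":0.6,"turn":0,"grip":0},
    {"tx":0,"ty":0,"tz":0.3,"turn":0,"grip":0},
    {"tx":0,"ty":0,"tz":0,"turn":0,"grip":0},
  ],
)

```text
time: 32.3
position: [0.4743, 0.3892, 0.2329]
tool_rot: [-1.512, -2.753, 0.005]
ft_force: [-1.0, -0.1, 0.6]
grip_width: 0.007
grip_force: 0.0
```

```bash
python3 cp.py .1 .234
```

```text
[0.474 0.389 0.233] [-1.023 -0.134  0.638] 0.007271805633607335
turn 0.011 shift [-0.916  0.016 -0.017] end axes x [-0.535  0.845 -0.001] y [ 0.845  0.535 -0.004]
```

>>> send_rows(
  steps=[
    {"tx":-0.3,"ty":0.01,"tz":0,"turn":0,"grip":0},
    {"tx":-0.33,"ty":0,"tz":0,"turn":0,"grip":0},
    {"tx":-0.33,"ty":0,"tz":0,"turn":0,"grip":0},
    {"tx":-0.33,"ty":0,"tz":0,"turn":0,"grip":0},
    {"tx":-0.21,"ty":0,"tz":0.01,"turn":0,"grip":0},
    {"tx":-0.21,"ty":0,"tz":0.02,"turn":0,"grip":0},
    {"tx":-0.2,"ty":0,"tz":0.08,"turn":0,"grip":0},
    {"tx":-0.2,"ty":0,"tz":0.12,"turn":0,"grip":0},
  ],
)

```text
time: 33.3
position: [0.5439, 0.2829, 0.2209]
tool_rot: [1.511, 2.754, -0.0]
ft_force: [-1.7, 3.2, -0.1]
grip_width: 0.006
grip_force: 1.2
```

```bash
python3 cp.py .0063 .2013; python3 lidhold.py 0.072 h4 >/dev/null
```

```text
[0.544 0.283 0.221] [-1.677  3.221 -0.051] 0.006060682276922132
turn 0.016 shift [-0.36  -0.016  0.327] end axes x [-0.535  0.845 -0.   ] y [0.845 0.535 0.   ]
```

View pics/h4.png

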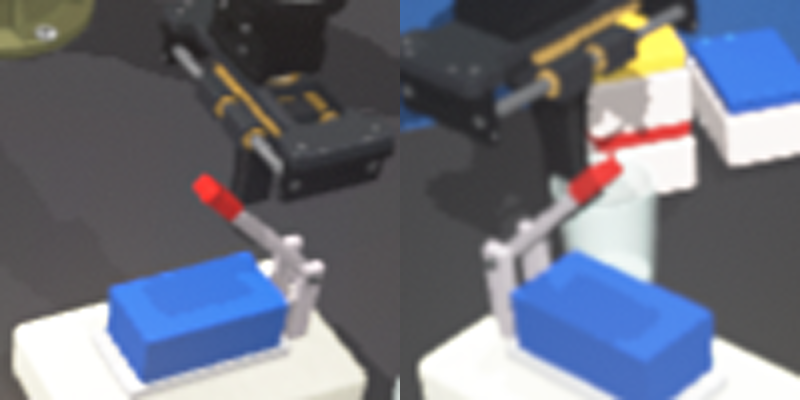

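The lid sits square on the plate and the clamp has come down to about 45°, with the fingers behind its red grip at about (225,195). I'll keep following the arc.

>>> send_rows(
  steps=[
    {"tx":-0.18,"ty":0,"tz":0.15,"turn":0,"grip":0},
    {"tx":-0.18,"ty":0,"tz":0.17,"turn":0,"grip":0},
    {"tx":-0.15,"ty":0,"tz":0.19,"turn":0,"grip":0},
    {"tx":-0.13,"ty":0,"tz":0.21,"turn":0,"grip":0},
    {"tx":-0.1,"ty":0,"tz":0.22,"turn":0,"grip":0},
    {"tx":-0.07,"ty":0,"tz":0.22,"turn":0,"grip":0},
    {"tx":0,"ty":0,"tz":0,"turn":0,"grip":0},
  ],
)

```text
time: 34.28
position: [0.5698, 0.2415, 0.1503]
tool_rot: [1.513, 2.753, -0.002]
ft_force: [-0.1, -1.2, -0.3]
grip_width: 0.005
grip_force: 0.0
```

```bash
python3 cp.py -.0205 .149
```

```text
[0.57  0.241 0.15 ] [-0.118 -1.197 -0.268] 0.005298172942801907
turn 0.009 shift [ 0.007 -0.011  0.021] end axes x [-0.535  0.845 -0.001] y [ 0.845  0.535 -0.001]
```

>>> send_rows(
  steps=[
    {"tx":0,"ty":0,"tz":0.03,"turn":0,"grip":0},
    {"tx":0,"ty":0,"tz":0.03,"turn":0,"grip":0},
    {"tx":0,"ty":0,"tz":0,"turn":0,"grip":0},
  ],
)

```text
time: 34.65
position: [0.5698, 0.2418, 0.1493]
tool_rot: [1.512, 2.753, -0.001]
ft_force: [-2.7, -1.5, 7.3]
grip_width: 0.005
grip_force: 4.0
```

>>> send_rows(
  steps=[
    {"tx":0,"ty":0,"tz":0.03,"turn":0,"grip":0},
    {"tx":0,"ty":0,"tz":0,"turn":0,"grip":0},
  ],
)

```text
time: 34.9
position: [0.5699, 0.2418, 0.1491]
tool_rot: [1.512, 2.753, 0.001]
ft_force: [-6.2, -3.3, 15.4]
grip_width: 0.008
grip_force: 7.6
```

>>> send_rows(
  steps=[
    {"tx":0,"ty":0,"tz":-0.3,"turn":0,"grip":0},
    {"tx":0,"ty":0,"tz":-0.7,"turn":0,"grip":0},
    {"tx":-0.3,"ty":0,"tz":-0.8,"turn":0,"grip":0},
    {"tx":-0.3,"ty":0,"tz":-0.8,"turn":0,"grip":0},
    {"tx":0,"ty":0,"tz":0,"turn":0,"grip":0},
    {"tx":0,"ty":0,"tz":0,"turn":0,"grip":0},
  ],
)

```text
time: 35.65
position: [0.5886, 0.2124, 0.3016]
tool_rot: [-1.512, -2.753, 0.0]
ft_force: [-0.6, -0.3, -0.5]
grip_width: 0.006
grip_force: 0.0
```

```bash
python3 - <<'E'
from h import *
a=ctrl.get_image('scene'); b=ctrl.get_image('side'); print(ctrl.get_state()['position'],ctrl.get_state()['ft_force'])
u=np.array([np.cos(np.radians(122.35)),np.sin(np.radians(122.35))]); V=np.array([-u[1],u[0],0]); S=np.array([.558,.2588])
for n,im in(('scene',a),('side',b)):
    h=cv2.cvtColor(im['pixels'],cv2.COLOR_RGB2HSV); m=cv2.inRange(h,(0,120,80),(7,255,255))|cv2.inRange(h,(173,120,80),(180,255,255))
    q=proj(im,[*(S-.03*u),.128]).astype(int); k=np.zeros_like(m); k[q[1]-20:q[1]+20,q[0]-25:q[0]+25]=m[q[1]-20:q[1]+20,q[0]-25:q[0]+25]
    P=np.argwhere(k>0)[:,::-1]; print(n,q,len(P),P.mean(0))
    p=P.mean(0); o,d=ray(im,*p); t=-((o[:2]-S)@V[:2])/(d@V); Q=o+t*d; x=(Q[:2]-S)@u; print(' mid red seat x',x,'z',Q[2],'angle ~',np.arctan2(Q[2]-.128,.085-x))
crop=lambda im:cv2.resize(cv2.cvtColor(im['pixels'],cv2.COLOR_RGB2BGR)[(y:=proj(im,[*S,.12]).astype(int))[1]-50:y[1]+50,y[0]-50:y[0]+50],(400,400),interpolation=2)
cv2.imwrite('pics/f.png',np.hstack([crop(a),crop(b)]))
E
```

```text
[0.588 0.213 0.3  ] [0.121 0.027 0.381]
scene [303 187] 73 [302.548 187.534]
 mid red seat x -0.03360389863962037 z 0.1272998846265444 angle ~ -0.005902902432383781
side [230 152] 98 [232.286 152.898]
 mid red seat x -0.03666263849914097 z 0.13044375152694554 angle ~ 0.02008359333048009
```

```bash
python3 -c "
from bench import ctrl
print(ctrl.close_job())"
```

```text
the job is handed in; nothing more can be done
None
```

The job is handed in with no verdict returned: my last measurements put the lid seated within about 1 mm, the clamp down to its stop and the arm clear at 35.7 s, but I viewed 12 pictures against the limit of 10.

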